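# Clear the grinding slab and test-run the paddle-switch grinder

### The arm

A 7-joint arm with a two-finger parallel gripper is mounted at the origin on the work surface. World frame = base frame: x ahead of the robot, y to its left, z up, the work surface at z = 0. Lengths are in mm, angles in rad, forces in N, time in s.
With the tool pointing down it reaches from about 400 to 875 mm from the base axis. Payload 19.3 kg.
Tool frame: the origin (TCP) lies midway between the tips of the shut fingers; the grasp point (between the pads) lies 19 mm behind it (ctrl.grasp_offset is the distance from the TCP to the grasp point, in mm); z points along the fingers, y is the direction in which the jaws open and shut (so a half turn about z gives the same grasp; the last joint's range is limited). The gripper opens to 85 mm and grips with 20 to 120 N. Pads are 22 mm wide; open, the fingers measure 114 mm over their backs; the gripper's body (76 mm by 85 mm) begins 54 mm behind the grasp point. The pads swing forward as they close: fully open they stand 13 mm farther back than shut.
Start: joints at [-1.314, 0.521, -0.036, 1.599, 0.021, 1.021, -0.113], TCP at [200.652, 591.907, 231.291] pointing down, gripper open.
Joint ranges: [-2.91, 2.91], [-0.3, 2.13], [-1.5, 1.42], [0.17, 2.43], [-1.26, 4.41], [0.16, 1.93], [-2.52, 2.52]. Speed limits (rad/s): [1.89, 1.89, 2.39, 2.39, 3.01, 3.01, 3.01].

### API

Orientations are given as a unit quaternion [w, x, y, z].
In Python, from cell import ctrl gives the robot as it stands.
- The arm moves only by the shell command python3 -m jog 'ROWS' [FORCE]. ROWS is JSON, a list of rows, each an object of numbers: "tx", "ty", "tz": the shift along the tool's x, y, z in m; "ax", "ay", "az": the turn, a rotation vector about the tool's x, y, z in rad; "grip": the closure, from -1 (fully open) to 1 (shut). In form: [{"tx": .., "ty": .., "tz": .., "ax": .., "ay": .., "az": .., "grip": ..}, ...]. A call has 1 to 8 rows; each row is the pose to reach, as a shift and turn from the pose measured when the call began, along the tool's axes at that moment; what a row does not reach only later rows make up. A row lasts 1/10 s, in which the tool goes at most 50 mm and 8.59 degrees, less where a joint would pass 70% of its speed; a pose out of reach is approached as far as the arm can. A call with a gripper value outside its range is refused whole. The fingers move at their own pace and stop on an object; FORCE is the grip in N (left out, the last holds). Time passes only in rows, so rows that repeat a pose let the fingers close. It gives the time, the measured TCP pose, the force and the opening at its end, in the units of the state.
- ctrl.state(): the state, without advancing time (a new reading comes with each control period).
- ctrl.read_camera(name): name is "side" or "top"; returns a dict with "image" (480x640x3 uint8, blue, green, red), "vertical_fov" (degrees; the focal length in pixels is half the picture's height over the tangent of half this angle, whatever the lens; pixels are square), "cx", "cy" (the principal point, pixels), "k1" (the pictures are not rectified: a ray, as slopes to the right and down, at radius r is drawn at 1 + k1 r^2 times it, then the intrinsics apply), "R" (3x3) and "t" (3): a world point X has camera coordinates R X + t. Camera axes: x right, y down, z forward; pixel columns grow to the right and rows downward; lengths in mm; the calibration is good to about 2 mm. A picture is of the moment at which its call begins. There is no depth.
- ctrl.hand_in(): hands the job in, once; it reports no verdict.
The state is a dict: "time": time; "qpos": joint angles; "joint_velocities": joint speeds; "tau": joint torques, N m; "eef_pos": TCP position; "tool_rot": TCP orientation; "ft_force": force on the tool from outside, world axes, zero at the start; "moment": the same for the moment, N m; "width": finger opening in mm.
Only numpy, scipy, OpenCV 4.12 (cv2) and the standard library are available. Lean on these libraries where they do the work, as an engineer would, in place of code of your own. Each camera call takes 0.05 s, during which the arm holds its last target. There are 200 camera calls.

### The job

Get the grinding corner ready: stack all the orange-and-black cases on the blue mat, long sides along it, largest at the bottom and each sitting squarely and fully on the one below; sweep every loose steel chip off the white slab into the chip tray with the scraper block (they are sharp, so no fingers on chips on the slab), and stand the scraper back along its yellow pad. Only when the cases are stacked and the chips are in the tray, give the grinder a test run: flip the red lock-off lever fully forward, squeeze the black paddle fully against the body for about two seconds, let go, and flip the lever fully back. Leave the bowl, jar, wrench and brush where they are.

Things in the scene. Friction and masses are not known exactly. Their poses are not given: they have to be found in the camera images.
- slab: White marble slab, 240 (x) x 300 (y) x 40 mm, fixed; origin at the centre of its underside, top at z = 40 mm. A steel lip 6 mm wide stands 12 mm above the top along the two side edges (y = +-150 mm) and the far edge (x = +120 mm); the near edge (x = -120 mm), facing the robot, has no lip and drops into the chip tray.
- tray: Open aluminium chip tray along the slab's near edge, fixed to it: 106 (x) x 300 (y) mm, floor 5 mm, walls 30 mm high on three sides (the fourth is the slab's face). Origin at the centre of its underside, 173 mm to -x of the slab's origin; axes as the slab's.
- mat: Thin blue rubber mat, 185 (x) x 85 (y) x 3 mm, where the cases are stacked; origin at the centre of its underside. Fixed. Its place and the yellow pad's are sometimes exchanged.
- pad: Thin yellow rubber pad, 172 (x) x 58 (y) x 3 mm, the scraper's parking place; origin at the centre of its underside. Fixed.
- scraper: Scraper block, 160 mm long (x), 60 mm tall, 0.35 kg: a steel shoe 160 x 50 x 16 mm with flat upright faces, and on it a wooden grip block 140 x 34 x 44 mm (from 16 to 60 mm up), to be gripped across its 34 mm (y). Origin at the centre of its underside; starts on the pad, long axis along the pad's.
- grinder: Cordless angle grinder on its side, clamped in a bench stand; fixed. Origin: centre of the underside of the stand's plate (300 x 100 x 8 mm). x: forward, to gear head and disc; y: to the paddle side. Green housing: y -23 to 23, z 77 to 133 mm, empty beneath save saddles at x = -115 and 85 mm. Disc guard: x 103 to 227, y 38 to 68, z 43 to 167 mm. Battery: x -180 to -105, y +-32 mm.
- paddle (a joint): Black paddle switch, 120 long, 10 thick, z 87 to 123 mm, on the body's +y side; upright hinge at its forward end (grinder x = 55, y = 24.5 mm), free end to the rear. 0 rad: released, free end 12 mm off the body; 0.10: fully against the body. Spring: 3 N to start, 8 N at the free end to close; springs back. With the lock-off lever back it stops at about 0.04 rad.
- paddle_press (a point): Point on the paddle's outer face, 108 mm to the rear of its hinge, where to squeeze it: one finger here, the other on the body's far face (y = -23 mm); 67 mm apart released, 57 mm when squeezed. Pinch from above, fingers closing across the grinder.
- lockoff (a joint): Red lock-off lever, a tab 8 mm thick, z 101 to 125 mm, on an upright pivot in the paddle 62 mm behind the hinge; its end is 36 mm from the pivot, 25 mm out of the paddle's face. 0 rad: locked, leaning 0.75 rad to the rear; 1.25: fully forward, leaning 0.5 rad to the head. 1.5 N moves it; it stays where left. Push its rear side with a fingertip to flip it forward, its front side to flip it back.
- lockoff_tip (a point): The outer end of the red lock-off tab, mid-height (z about 113 mm). It travels about 42 mm along the grinder.
- case_a: Accessory case, black base and orange lid, 165 (x) x 68 (y) x 44 mm, flat top and bottom; origin at the centre of its underside. May be absent (None).
- case_b: Accessory case, black base and orange lid, 138 (x) x 54 (y) x 40 mm, flat top and bottom; origin at the centre of its underside. May be absent (None).
- case_c: Accessory case, black base and orange lid, 112 (x) x 42 (y) x 36 mm, flat top and bottom; origin at the centre of its underside. May be absent (None).
- case_d: Accessory case, black base and orange lid, 86 (x) x 30 (y) x 32 mm, flat top and bottom; origin at the centre of its underside. May be absent (None).
- chip1: Loose sharp steel off-cut ('chip'), 45 x 24 x 10 mm; origin at the centre of its underside as it first lies on the slab. May be absent (None).
- chip2: Loose sharp steel off-cut ('chip'), 38 x 26 x 10 mm; origin at the centre of its underside as it first lies on the slab. May be absent (None).
- chip3: Loose sharp steel off-cut ('chip'), 42 x 20 x 12 mm; origin at the centre of its underside as it first lies on the slab. May be absent (None).
- chip4: Loose sharp steel off-cut ('chip'), 34 x 28 x 8 mm; origin at the centre of its underside as it first lies on the slab. May be absent (None).
- chip5: Loose sharp steel off-cut ('chip'), 46 x 22 x 10 mm; origin at the centre of its underside as it first lies on the slab. May be absent (None).
- bowl: Steel bowl, 120 mm across; bystander.
- jar: Amber glass jar, 72 mm across, 100 mm tall; bystander.
- wrench: Steel wrench, 170 mm; bystander.
- brush: Hand brush, 200 mm; bystander.
Things that resemble listed ones, but are neither listed nor needed, are in the scene too. What is shaped like the chip4 but turquoise is not meant.

How it is judged (in metres and radians):
On the way, in this order (a step that is already met when the one before it is completed fails the run):
1. All cases stacked on the mat and all chips in the tray (horizontal distance between each of case_a, case_b, case_c, case_d and mat below 0.022 m and angle between the x axis of each of case_a, case_b, case_c, case_d and the x axis of mat, either way round below 0.15 rad and angle between each of case_a, case_b, case_c, case_d's own z axis and vertical below 0.06 rad and linear speed of each of case_a, case_b, case_c, case_d below 0.02 m/s and height (world z) of each of case_a, case_b, case_c, case_d below 0.13 m and x of case_b in the frame of case_a between -0.0155 and 0.0155 m and y of case_b in the frame of case_a between -0.008 and 0.008 m and z of each of case_b, case_c, case_d in the frame of case_a above 0.04 m and angle between the x axis of each of case_b, case_c, case_d and the x axis of case_a, either way round below 0.08 rad and x of case_c in the frame of case_a between -0.0285 and 0.0285 m and y of case_c in the frame of case_a between -0.014 and 0.014 m and x of case_d in the frame of case_a between -0.0415 and 0.0415 m and y of case_d in the frame of case_a between -0.02 and 0.02 m and x of case_c in the frame of case_b between -0.015 and 0.015 m and y of case_c in the frame of case_b between -0.007 and 0.007 m and z of each of case_c, case_d in the frame of case_b above 0.036 m and angle between the x axis of each of case_c, case_d and the x axis of case_b, either way round below 0.08 rad and x of case_d in the frame of case_b between -0.028 and 0.028 m and y of case_d in the frame of case_b between -0.013 and 0.013 m and x of case_d in the frame of case_c between -0.015 and 0.015 m and y of case_d in the frame of case_c between -0.007 and 0.007 m and z of case_d in the frame of case_c above 0.032 m and angle between the x axis of case_d and the x axis of case_c, either way round below 0.08 rad and x of chip1 in the frame of tray between -0.053 and 0.053 m and y of chip1 in the frame of tray between -0.15 and 0.15 m and z of each of chip1, chip2, chip3, chip4, chip5 in the frame of tray below 0.034 m and x of chip2 in the frame of tray between -0.053 and 0.053 m and y of chip2 in the frame of tray between -0.15 and 0.15 m and x of chip3 in the frame of tray between -0.053 and 0.053 m and y of chip3 in the frame of tray between -0.15 and 0.15 m and x of chip4 in the frame of tray between -0.053 and 0.053 m and y of chip4 in the frame of tray between -0.15 and 0.15 m and x of chip5 in the frame of tray between -0.053 and 0.053 m and y of chip5 in the frame of tray between -0.15 and 0.15 m), for 0.2 s.
2. The lock-off lever is flipped forward with the paddle still released (value of joint lockoff above 1 rad and value of joint paddle below 0.04 rad), for 0.1 s.
3. The paddle is squeezed fully against the body for a good second (value of joint paddle above 0.085 rad), for 1.2 s.
4. The paddle is let go and the lever flipped back (value of joint paddle below 0.02 rad and value of joint lockoff below 0.15 rad), for 0.2 s.
At the end, for the whole second after the job is handed in: Cases stacked at rest on the mat (within 22 mm, 0.15 rad of it), each smaller one above every larger, hardly overhanging (2 mm, 0.08 rad); all chips in the tray; scraper upright on its pad (30 mm, 0.3 rad); paddle released (under 0.02 rad); lock-off back (under 0.15 rad) (all of step 1 and all of step 4 and horizontal distance between scraper and pad below 0.03 m and angle between the x axis of scraper and the x axis of pad, either way round below 0.3 rad and angle between scraper's own z axis and vertical below 0.08 rad and height (world z) of scraper below 0.012 m and linear speed of scraper below 0.02 m/s); the robot touches nothing.
It fails at once if The paddle is squeezed while a chip or case still lies on the slab (value of joint paddle above 0.07 rad and ((x of chip1 in the frame of slab between -0.12 and 0.12 m and y of chip1 in the frame of slab between -0.15 and 0.15 m and z of chip1 in the frame of slab between 0.034 and 0.07 m) or (x of chip2 in the frame of slab between -0.12 and 0.12 m and y of chip2 in the frame of slab between -0.15 and 0.15 m and z of chip2 in the frame of slab between 0.034 and 0.07 m) or (x of chip3 in the frame of slab between -0.12 and 0.12 m and y of chip3 in the frame of slab between -0.15 and 0.15 m and z of chip3 in the frame of slab between 0.034 and 0.07 m) or (x of chip4 in the frame of slab between -0.12 and 0.12 m and y of chip4 in the frame of slab between -0.15 and 0.15 m and z of chip4 in the frame of slab between 0.034 and 0.07 m) or (x of chip5 in the frame of slab between -0.12 and 0.12 m and y of chip5 in the frame of slab between -0.15 and 0.15 m and z of chip5 in the frame of slab between 0.034 and 0.07 m) or (x of case_a in the frame of slab between -0.12 and 0.12 m and y of case_a in the frame of slab between -0.15 and 0.15 m and z of case_a in the frame of slab between 0.034 and 0.07 m) or (x of case_b in the frame of slab between -0.12 and 0.12 m and y of case_b in the frame of slab between -0.15 and 0.15 m and z of case_b in the frame of slab between 0.034 and 0.07 m) or (x of case_c in the frame of slab between -0.12 and 0.12 m and y of case_c in the frame of slab between -0.15 and 0.15 m and z of case_c in the frame of slab between 0.034 and 0.07 m) or (x of case_d in the frame of slab between -0.12 and 0.12 m and y of case_d in the frame of slab between -0.15 and 0.15 m and z of case_d in the frame of slab between 0.034 and 0.07 m))).
It fails at once if The fingers touch a chip that lies on the slab ((contact force between the fingers and chip1 above 1 N and x of chip1 in the frame of slab between -0.12 and 0.12 m and y of chip1 in the frame of slab between -0.15 and 0.15 m and z of chip1 in the frame of slab between 0.034 and 0.07 m) or (contact force between the fingers and chip2 above 1 N and x of chip2 in the frame of slab between -0.12 and 0.12 m and y of chip2 in the frame of slab between -0.15 and 0.15 m and z of chip2 in the frame of slab between 0.034 and 0.07 m) or (contact force between the fingers and chip3 above 1 N and x of chip3 in the frame of slab between -0.12 and 0.12 m and y of chip3 in the frame of slab between -0.15 and 0.15 m and z of chip3 in the frame of slab between 0.034 and 0.07 m) or (contact force between the fingers and chip4 above 1 N and x of chip4 in the frame of slab between -0.12 and 0.12 m and y of chip4 in the frame of slab between -0.15 and 0.15 m and z of chip4 in the frame of slab between 0.034 and 0.07 m) or (contact force between the fingers and chip5 above 1 N and x of chip5 in the frame of slab between -0.12 and 0.12 m and y of chip5 in the frame of slab between -0.15 and 0.15 m and z of chip5 in the frame of slab between 0.034 and 0.07 m)).
It fails at once if The bowl, jar, wrench or brush is moved (distance of any of bowl, jar, wrench, brush from where it was at the start of the episode above 0.04 m).
Of case_a, case_b, case_c, case_d only 2 to 4 are there at a start; the rules pass over those that are not, and their reading is None.
Of chip1, chip2, chip3, chip4, chip5 only 3 to 5 are there at a start; the rules pass over those that are not, and their reading is None.
At some moment in a run one of scraper, chip1, chip2, chip3, chip4, chip5 may be knocked a few centimetres aside while the robot is not near it.
It also fails if it takes over 210 s, if anything falls off the work surface, if the arm or the gripper's body presses on something with over 40 N, if the wrist force passes 120 N, or if a joint passes its speed limit or range.

## Working session

There is one attempt and no reset: what is moved stays moved. The work goes in short steps, Python scripts to look and compute and a shell command to move; the robot and the scene stay as the last step left them, time stands still between calls to the robot, and variables do not carry over. Pictures are saved under pics/ and viewed, about 12 in all and at most 16, crops included, and the job is handed in when it is done.

```bash
ls; mkdir -p pics; python3 - <<'E'
from cell import ctrl
import cv2
s=ctrl.state();print({k:s[k] for k in('time','eef_pos','tool_rot','width','ft_force')})
for n in('top','side'):
    c=ctrl.read_camera(n);cv2.imwrite(f'pics/{n}0.png',c['image']);print(n,c['vertical_fov'],c['cx'],c['cy'],c['k1'],c['R'],c['t'])
E
```

```text
pics
{'time': 0.0, 'eef_pos': array([200.58029055, 591.60064925, 230.74063168]), 'tool_rot': array([-5.51073552e-05,  1.62700296e-01,  9.86675384e-01, -5.44614329e-04]), 'width': 85.80254110837004, 'ft_force': array([-0.86265639,  0.37688416, -0.10768277])}
top 44.93066285038349 319.7745713972676 235.69647673415147 -0.08338038013285909 [[-0.0113363  -0.99992457  0.00472575]
 [-0.99497849  0.01080996 -0.09950348]
 [ 0.09944489 -0.00583002 -0.99502599]] [  78.29949934  515.54201598 1264.91915714]
side 52.45066359391591 318.61523147424055 228.01619368637773 -0.032900028840141496 [[-0.99486186 -0.09846244 -0.02355904]
 [-0.03327787  0.53780246 -0.84241385]
 [ 0.09561623 -0.83730141 -0.53831578]] [ 539.14953152   63.40507724 1115.99376583]
```

View pics/top0.png

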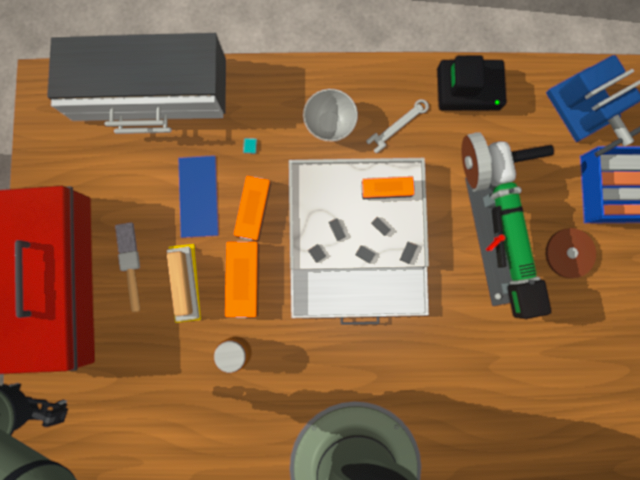

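View pics/side0.png

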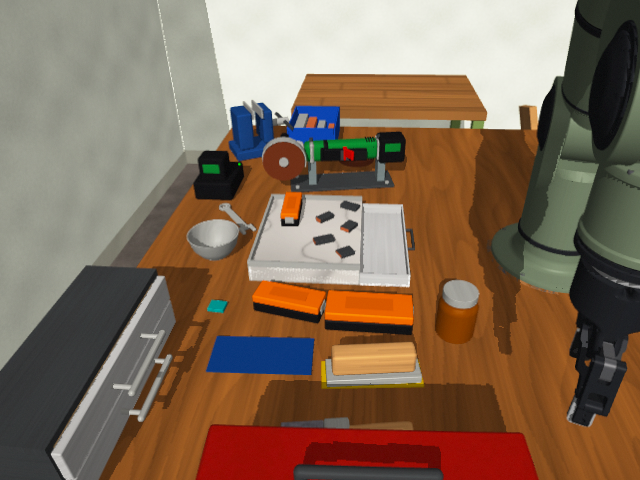

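The top view shows case_a at (241,278), case_b at (252,207) and case_c on the slab at (388,187); there is no case_d. The mat is at (198,196). The scraper is on the yellow pad at (184,283). Five grey chips lie on the slab, and the grinder is at (510,235). The turquoise block at (251,146) is a decoy and so is the disc at (573,253).

```bash
cat > h.py <<'E'
from cell import ctrl
import cv2, numpy as np
from scipy.spatial.transform import Rotation as Ro
def cam(n,save=None):
    c=ctrl.read_camera(n)
    if save: cv2.imwrite('pics/'+save,c['image'])
    f=240/np.tan(np.radians(c['vertical_fov']/2))
    c['K']=np.array([[f,0,c['cx']],[0,f,c['cy']],[0,0,1.]]);c['D']=np.array([c['k1'],0,0,0.])
    c['R']=np.array(c['R']);c['t']=np.array(c['t']);c['o']=-c['R'].T@c['t'];return c
def onplane(c,px,z):
    u=cv2.undistortPoints(np.array(px,float).reshape(-1,1,2),c['K'],c['D']).reshape(-1,2)
    d=np.c_[u,np.ones(len(u))]@c['R'];return (c['o']+d*((z-c['o'][2])/d[:,2])[:,None])[:,:2]
def proj(c,X):
    return cv2.projectPoints(np.array(X,float).reshape(-1,3),cv2.Rodrigues(c['R'])[0],c['t'],c['K'],c['D'])[0].reshape(-1,2)
def mask(c,lo,hi,roi=None):
    m=cv2.inRange(cv2.cvtColor(c['image'],cv2.COLOR_BGR2HSV),np.array(lo),np.array(hi))
    if roi:
        k=np.zeros_like(m);k[roi[1]:roi[3],roi[0]:roi[2]]=255;m&=k
    return m
def rects(c,m,z,amin=40):
    out=[]
    for k in cv2.findContours(m,cv2.RETR_EXTERNAL,cv2.CHAIN_APPROX_NONE)[0]:
        if cv2.contourArea(k)<amin: continue
        (x,y),(w,h),a=cv2.minAreaRect(onplane(c,k.reshape(-1,2),z).astype(np.float32))
        if w<h: w,h,a=h,w,a+90
        a=(a+90)%180-90
        px=k.reshape(-1,2).mean(0)
        out.append((px.round().tolist(),[round(float(v),1) for v in(x,y,w,h)],round(float(np.radians(a)),3)))
    return out
ORG=([8,190,150],[20,255,255]);BLU=([108,150,60],[125,255,255]);YEL=([23,150,120],[34,255,255])
def to(x,y,z,jaw=None):
    "tool shift (m) and az to reach world TCP x,y,z with jaw axis at world angle jaw; also tilt fix"
    s=ctrl.state();q=s['tool_rot'];R=Ro.from_quat([*q[1:],q[0]]);M=R.as_matrix()
    d=M.T@(np.array([x,y,z])-s['eef_pos'])/1000
    r=''
    if jaw is not None:
        cur=np.arctan2(M[1,1],M[0,1]);dj=(jaw-cur+np.pi/2)%np.pi-np.pi/2
        ya=cur+dj;Y=np.array([np.cos(ya),np.sin(ya),0]);Z=np.array([0,0,-1.])
        T=np.c_[np.cross(Y,Z),Y,Z];r=Ro.from_matrix(M.T@T).as_rotvec().round(3)
    print('t',d.round(4),'a',r,'q7',round(s['qpos'][6],2))
E
python3 - <<'E'
from h import *
c=cam('top')
m=mask(c,*ORG)
for z in(44,40,76):print('org',z,rects(c,m,z,200))
print('blu',rects(c,mask(c,*BLU,(150,140,240,250)),3))
print('yel',rects(c,mask(c,*YEL,(150,230,220,330)),3))
print('wood',rects(c,mask(c,[10,60,150],[22,185,255],(168,240,190,325)),60))
sl=mask(c,[0,0,0],[180,90,105],(295,170,425,265));print('chips',rects(c,sl,48,40))
w=mask(c,[0,0,150],[180,40,255],(280,150,436,325));print('white',rects(c,w,40,2000))
s=cam('side')
print('green top',rects(c,mask(c,[50,120,60],[75,255,255],(490,180,540,285)),133))
r=[mask(k,[0,180,120],[6,255,255],b) for k,b in((c,(480,225,515,260)),(s,(330,140,370,165)))]
pr=[cv2.findNonZero(k).reshape(-1,2) for k in r];print([p.mean(0) for p in pr],[ (p.min(0),p.max(0)) for p in pr])
print('red113',onplane(c,pr[0].mean(0),120),onplane(c,pr[0],125).min(0),onplane(c,pr[0],125).max(0))
im=c['image']
cv2.imwrite('pics/t1.png',cv2.resize(im[120:330,440:600],None,fx=4,fy=4,interpolation=cv2.INTER_CUBIC)[:,:][:600] if 0 else cv2.resize(im[125:325,450:590],None,fx=3,fy=3,interpolation=cv2.INTER_CUBIC))
E
```

```text
org 44 [([388.0, 187.0], [621.2, -79.2, 112.0, 40.6], -1.53), ([245.0, 247.0], [494.4, 239.3, 315.7, 83.4], -0.1)]
org 40 [([388.0, 187.0], [621.9, -79.7, 112.4, 40.7], -1.53), ([245.0, 247.0], [494.7, 239.8, 316.7, 83.6], -0.1)]
org 76 [([388.0, 187.0], [615.3, -75.2, 109.2, 39.5], -1.53), ([245.0, 247.0], [491.7, 235.3, 307.7, 81.3], -0.1)]
blu [([198.0, 196.0], [612.9, 350.6, 179.9, 80.3], 0.044)]
yel [([192.0, 278.0], [416.1, 378.4, 171.9, 57.4], 0.095)]
wood [([177.0, 285.0], [409.4, 381.3, 147.4, 33.7], 0.128), ([182.0, 242.0], [502.4, 370.7, 28.5, 8.7], 1.56)]
chips [([365.0, 254.0], [473.2, -25.3, 31.7, 20.7], 1.015), ([317.0, 253.0], [476.6, 79.3, 28.4, 21.8], 0.577), ([408.0, 252.0], [475.1, -120.4, 40.4, 20.6], -0.444), ([337.0, 229.0], [527.5, 34.6, 41.7, 16.7], 0.411), ([380.0, 226.0], [534.1, -60.6, 35.6, 14.1], 0.767)]
white [([359.0, 237.0], [511.8, -12.1, 348.1, 302.7], 0.003)]
green top [([518.0, 246.0], [481.8, -332.9, 140.3, 52.1], 0.158), ([508.0, 202.0], [572.2, -316.0, 53.0, 30.5], -1.416), ([504.0, 187.0], [604.4, -310.1, 49.2, 12.1], -1.369)]
[array([495.7       , 241.89166667]), array([347.75229358, 153.48623853])] [(array([486, 234], dtype=int32), array([504, 250], dtype=int32)), (array([343, 147], dtype=int32), array([353, 160], dtype=int32))]
red113 [[ 490.03946097 -292.05979655]] [ 472.97818892 -308.50515774] [ 505.89096579 -269.53864024]
```

View pics/t1.png

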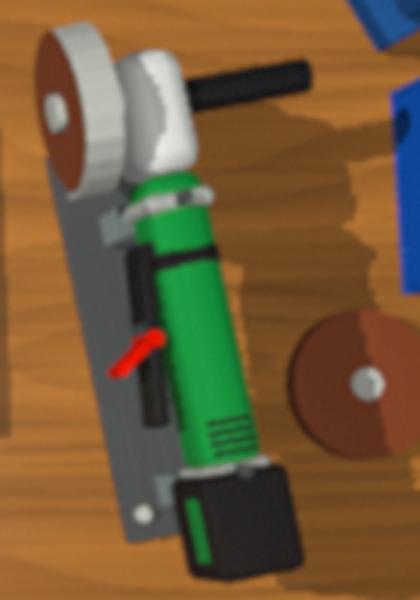

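The crop shows the grinder with its head up (+x) and leaning to the left. The paddle is on its left (+y) side with the red tab pointing rear-left, so it is locked. The separate brown disc is a decoy.

```bash
python3 - <<'E'
from h import *
c=cam('top')
print('A',rects(c,mask(c,*ORG,(200,243,270,330)),44,200))
m=mask(c,*ORG,(200,160,275,237));print('B',rects(c,m,40,200))
print('B clipped lower:',[ (int(r),int(np.nonzero(mask(c,*ORG)[r,215:275])[0].min()+215),int(np.nonzero(mask(c,*ORG)[r,215:275])[0].max()+215)) for r in range(232,248) if mask(c,*ORG)[r,215:275].any()])
to(428,241,150,np.pi/2+.0)
E
```

```text
A [([240.0, 279.0], [419.8, 246.9, 161.6, 71.2], -0.019)]
B [([251.0, 207.0], [580.3, 224.0, 140.8, 57.0], -0.209)]
B clipped lower: [(232, 233, 258), (233, 233, 258), (234, 233, 258), (235, 233, 258), (236, 234, 258), (237, 247, 257), (238, 251, 257), (239, 253, 257), (240, 254, 255), (241, 226, 255), (242, 226, 257), (243, 225, 257), (244, 225, 257), (245, 225, 257), (246, 225, 257), (247, 225, 257)]
t [-0.3279 -0.2592  0.0812] a [-0.001 -0.    -0.327] q7 -0.11
```

```bash
python3 - <<'E'
from h import *
to(210,450,231,1.556);to(422,245.5,180,1.556)
E
```

```text
t [-5.440e-02 -1.313e-01  1.000e-04] a [-0.001 -0.    -0.312] q7 -0.11
t [-0.3208 -0.2569  0.0512] a [-0.001 -0.    -0.312] q7 -0.11
```

```bash
python3 -m jog '[{"tx":-0.03,"ty":-0.04,"tz":0,"grip":-1},{"tx":-0.054,"ty":-0.085,"grip":-1},{"tx":-0.054,"ty":-0.131,"grip":-1},{"tx":-0.15,"ty":-0.175,"tz":0,"az":-0.15,"grip":-1},{"tx":-0.25,"ty":-0.22,"tz":0.02,"az":-0.312,"grip":-1},{"tx":-0.321,"ty":-0.257,"tz":0.051,"az":-0.312,"grip":-1},{"tx":-0.321,"ty":-0.257,"tz":0.051,"az":-0.312,"grip":-1},{"tx":-0.321,"ty":-0.257,"tz":0.051,"az":-0.312,"grip":-1}]' 60
python3 -m jog '[{"grip":-1},{"grip":-1}]'
python3 -c "
from h import *
to(422,245.5,60,1.556);to(422,245.5,8,1.556)"
```

```text
t [-0.3208 -0.2568  0.1712] a [-0.001 -0.    -0.312] q7 -0.11
t [-0.3208 -0.2568  0.2232] a [-0.001 -0.    -0.312] q7 -0.11invalid input at $[0]: expected keys tx, ty, tz, ax, ay, az, grip
invalid input at $[0]: expected keys tx, ty, tz, ax, ay, az, grip
```

```bash
python3 -m jog '[{"tx":-0.03,"ty":-0.04,"tz":0,"ax":0,"ay":0,"az":0,"grip":-1},{"tx":-0.054,"ty":-0.085,"tz":0,"ax":0,"ay":0,"az":0,"grip":-1},{"tx":-0.054,"ty":-0.131,"tz":0,"ax":0,"ay":0,"az":0,"grip":-1},{"tx":-0.15,"ty":-0.175,"tz":0,"ax":0,"ay":0,"az":-0.15,"grip":-1},{"tx":-0.25,"ty":-0.22,"tz":0.02,"ax":0,"ay":0,"az":-0.312,"grip":-1},{"tx":-0.321,"ty":-0.257,"tz":0.051,"ax":0,"ay":0,"az":-0.312,"grip":-1},{"tx":-0.321,"ty":-0.257,"tz":0.051,"ax":0,"ay":0,"az":-0.312,"grip":-1},{"tx":-0.321,"ty":-0.257,"tz":0.051,"ax":0,"ay":0,"az":-0.312,"grip":-1}]' 60
python3 -c "
from h import *
to(422,245.5,60,1.556);to(422,245.5,8,1.556)"
```

```text
time: 1.05
eef_pos: [378.8, 287.4, 193.8]
tool_rot: [0.0, 0.007, 1.0, 0.0]
ft_force: [1.4, 1.1, -0.1]
width: 85.4
t [-0.0437 -0.0413  0.1338] a [0. 0. 0.] q7 0.78
t [-0.0437 -0.0413  0.1858] a [0. 0. 0.] q7 0.78
```

```bash
python3 -m jog '[{"tx":-0.0437,"ty":-0.0413,"tz":0.05,"ax":0,"ay":0,"az":0,"grip":-1},{"tx":-0.0437,"ty":-0.0413,"tz":0.09,"ax":0,"ay":0,"az":0,"grip":-1},{"tx":-0.0437,"ty":-0.0413,"tz":0.09,"ax":0,"ay":0,"az":0,"grip":-1},{"tx":-0.0437,"ty":-0.0413,"tz":0.09,"ax":0,"ay":0,"az":0,"grip":-1}]' 60
python3 - <<'E'
from h import *
cam('side','s2.png');to(422,245.5,8,1.556)
E
```

```text
time: 1.45
eef_pos: [421.3, 244.9, 102.7]
tool_rot: [-0.001, 0.008, 1.0, -0.001]
ft_force: [-0.7, 1.4, 0.8]
width: 85.4
t [-0.0006 -0.0005  0.0961] a [-0.    -0.001  0.001] q7 0.91
```

View pics/s2.png

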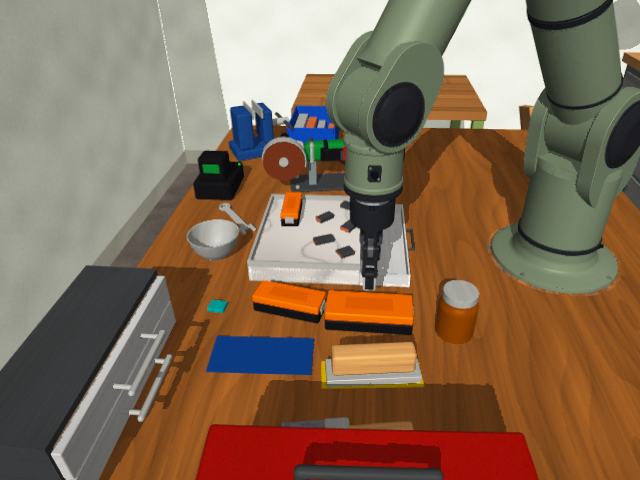

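The gripper (370,285) is centred over case_a (370,310). Descending and gripping.

```bash
python3 -m jog '[{"tx":-0.0006,"ty":-0.0005,"tz":0.05,"ax":0,"ay":0,"az":0,"grip":-1},{"tx":-0.0006,"ty":-0.0005,"tz":0.08,"ax":0,"ay":0,"az":0,"grip":-1},{"tx":-0.0006,"ty":-0.0005,"tz":0.095,"ax":0,"ay":0,"az":0,"grip":-1},{"tx":-0.0006,"ty":-0.0005,"tz":0.095,"ax":0,"ay":0,"az":0,"grip":-1},{"tx":-0.0006,"ty":-0.0005,"tz":0.095,"ax":0,"ay":0,"az":0,"grip":1},{"tx":-0.0006,"ty":-0.0005,"tz":0.095,"ax":0,"ay":0,"az":0,"grip":1},{"tx":-0.0006,"ty":-0.0005,"tz":0.095,"ax":0,"ay":0,"az":0,"grip":1},{"tx":-0.0006,"ty":-0.0005,"tz":0.095,"ax":0,"ay":0,"az":0,"grip":1}]' 60
python3 - <<'E'
from h import *
to(422,245.5,120,1.556);to(613,350.5,120,1.571+.044);to(613,350.5,13,1.571+.044)
E
```

```text
time: 2.3
eef_pos: [422.5, 246.7, 11.2]
tool_rot: [0.001, 0.007, 1.0, 0.001]
ft_force: [-2.7, 1.8, 9.0]
width: 67.0
t [ 0.0004 -0.001  -0.1088] a [0.002 0.001 0.001] q7 0.9
t [-0.1892  0.1065 -0.1084] a [ 0.002  0.001 -0.058] q7 0.9
t [-0.1891  0.1063 -0.0014] a [ 0.002  0.001 -0.058] q7 0.9
```

```bash
python3 -m jog '[{"tx":0,"ty":0,"tz":-0.04,"ax":0,"ay":0,"az":0,"grip":1},{"tx":0,"ty":0,"tz":-0.08,"ax":0,"ay":0,"az":0,"grip":1},{"tx":-0.03,"ty":0.02,"tz":-0.11,"ax":0,"ay":0,"az":-0.01,"grip":1},{"tx":-0.07,"ty":0.04,"tz":-0.11,"ax":0,"ay":0,"az":-0.03,"grip":1},{"tx":-0.11,"ty":0.065,"tz":-0.11,"ax":0,"ay":0,"az":-0.058,"grip":1},{"tx":-0.15,"ty":0.085,"tz":-0.11,"ax":0,"ay":0,"az":-0.058,"grip":1},{"tx":-0.189,"ty":0.1065,"tz":-0.11,"ax":0,"ay":0,"az":-0.058,"grip":1},{"tx":-0.189,"ty":0.1065,"tz":-0.10,"ax":0,"ay":0,"az":-0.058,"grip":1}]' 60
python3 - <<'E'
from h import *
to(613,350.5,14.7,1.571+.044)
E
```

```text
time: 3.1
eef_pos: [617.3, 353.5, 114.4]
tool_rot: [0.004, -0.022, 1.0, 0.003]
ft_force: [-2.3, -1.4, -7.4]
width: 67.0
t [ 0.0052 -0.0033  0.0996] a [0.005 0.007 0.   ] q7 1.01
```

```bash
python3 -m jog '[{"tx":0.0045,"ty":-0.003,"tz":0.03,"ax":0.004,"ay":0.006,"az":0,"grip":1},{"tx":0.0045,"ty":-0.003,"tz":0.06,"ax":0.004,"ay":0.006,"az":0,"grip":1},{"tx":0.0045,"ty":-0.003,"tz":0.085,"ax":0.004,"ay":0.006,"az":0,"grip":1},{"tx":0.0045,"ty":-0.003,"tz":0.096,"ax":0.004,"ay":0.006,"az":0,"grip":1},{"tx":0.0045,"ty":-0.003,"tz":0.0995,"ax":0.004,"ay":0.006,"az":0,"grip":1},{"tx":0.0045,"ty":-0.003,"tz":0.0995,"ax":0.004,"ay":0.006,"az":0,"grip":1}]' 60
python3 - <<'E'
from h import *
to(613,350.5,14.7,1.571+.044)
E
```

```text
time: 3.7
eef_pos: [614.0, 351.1, 16.0]
tool_rot: [0.001, -0.022, 1.0, 0.001]
ft_force: [-0.3, -0.9, -4.8]
width: 67.0
t [ 0.001  -0.0006  0.0013] a [0.002 0.002 0.   ] q7 1.01
```

```bash
python3 -m jog '[{"tx":0,"ty":0,"tz":0.0015,"ax":0.002,"ay":0.002,"az":0,"grip":1},{"tx":0,"ty":0,"tz":0.0015,"ax":0.002,"ay":0.002,"az":0,"grip":-1},{"tx":0,"ty":0,"tz":0.0015,"ax":0.002,"ay":0.002,"az":0,"grip":-1},{"tx":0,"ty":0,"tz":0.0015,"ax":0.002,"ay":0.002,"az":0,"grip":-1},{"tx":0,"ty":0,"tz":-0.04,"ax":0.002,"ay":0.002,"az":0,"grip":-1},{"tx":0,"ty":0,"tz":-0.08,"ax":0.002,"ay":0.002,"az":0,"grip":-1},{"tx":0,"ty":0,"tz":-0.12,"ax":0.002,"ay":0.002,"az":0,"grip":-1},{"tx":0,"ty":-0.03,"tz":-0.12,"ax":0.002,"ay":0.002,"az":0.1,"grip":-1}]' 60
python3 - <<'E'
from h import *
to(580,224,110,1.362)
E
```

```text
time: 4.5
eef_pos: [616.3, 326.1, 142.0]
tool_rot: [0.003, 0.026, 1.0, 0.003]
ft_force: [0.5, 0.1, 0.1]
width: 85.4
t [ 0.0312 -0.1041  0.031 ] a [0.008 0.006 0.158] q7 0.96
```

```bash
python3 -m jog '[{"tx":0.015,"ty":-0.04,"tz":0.01,"ax":0.008,"ay":0.006,"az":0.08,"grip":-1},{"tx":0.0312,"ty":-0.08,"tz":0.02,"ax":0.008,"ay":0.006,"az":0.158,"grip":-1},{"tx":0.0312,"ty":-0.104,"tz":0.031,"ax":0.008,"ay":0.006,"az":0.158,"grip":-1},{"tx":0.0312,"ty":-0.104,"tz":0.031,"ax":0.008,"ay":0.006,"az":0.158,"grip":-1},{"tx":0.0312,"ty":-0.104,"tz":0.031,"ax":0.008,"ay":0.006,"az":0.158,"grip":-1}]' 60
python3 - <<'E'
from h import *
c=cam('top','t3.png');print(rects(c,mask(c,*ORG),44,100),rects(c,mask(c,*BLU,(150,140,240,250)),3))
s=cam('side')
cv2.imwrite('pics/t3c.png',np.vstack([cv2.resize(c['image'][110:250,130:330],(600,420)),]))
to(580,224,10,1.362)
E
```

```text
time: 5.0
eef_pos: [580.4, 224.1, 110.5]
tool_rot: [0.0, 0.105, 0.995, 0.0]
ft_force: [0.0, 0.3, 0.6]
width: 85.2
[([185.0, 208.0], [589.6, 363.9, 118.0, 46.9], 0.085), ([388.0, 187.0], [621.1, -79.2, 112.0, 40.8], -1.53)] [([191.0, 234.0], [526.8, 363.6, 43.6, 6.9], 1.56)]
t [ 1.000e-04 -1.400e-03  1.005e-01] a [0.001 0.    0.001] q7 0.94
```

View pics/t3c.png

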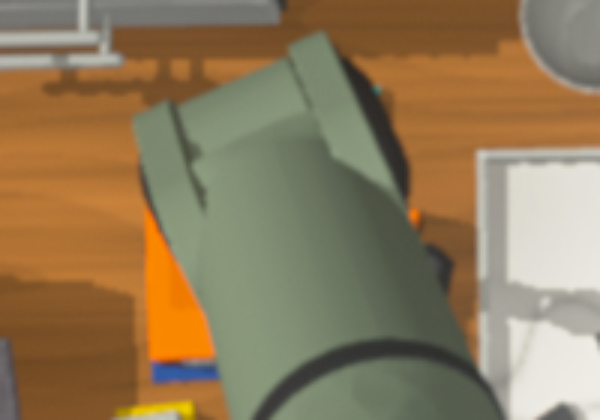

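The arm hides B, but A can be seen on the mat at crop (180,290), with a blue margin at its near end. Gripping B.

```bash
python3 -m jog '[{"tx":0,"ty":-0.0014,"tz":0.05,"ax":0,"ay":0,"az":0,"grip":-1},{"tx":0,"ty":-0.0014,"tz":0.08,"ax":0,"ay":0,"az":0,"grip":-1},{"tx":0,"ty":-0.0014,"tz":0.1,"ax":0,"ay":0,"az":0,"grip":-1},{"tx":0,"ty":-0.0014,"tz":0.1,"ax":0,"ay":0,"az":0,"grip":1},{"tx":0,"ty":-0.0014,"tz":0.1,"ax":0,"ay":0,"az":0,"grip":1},{"tx":0,"ty":-0.0014,"tz":0.1,"ax":0,"ay":0,"az":0,"grip":1},{"tx":0,"ty":-0.0014,"tz":0.1,"ax":0,"ay":0,"az":0,"grip":1},{"tx":0,"ty":-0.0014,"tz":0.1,"ax":0,"ay":0,"az":0,"grip":1}]' 60
python3 -m jog '[{"tx":0,"ty":0,"tz":-0.04,"ax":0,"ay":0,"az":0,"grip":1},{"tx":0,"ty":0,"tz":-0.08,"ax":0,"ay":0,"az":0,"grip":1},{"tx":0,"ty":0,"tz":-0.12,"ax":0,"ay":0,"az":0,"grip":1},{"tx":0,"ty":0,"tz":-0.12,"ax":0,"ay":0,"az":0,"grip":1}]' 60
python3 - <<'E'
from h import *
to(614,351,140,1.571+.044);
E
```

```text
time: 5.9
eef_pos: [580.9, 224.5, 11.9]
tool_rot: [0.001, 0.104, 0.995, 0.001]
ft_force: [-1.8, -0.0, 9.2]
width: 53.6
time: 6.3
eef_pos: [583.1, 225.3, 137.7]
tool_rot: [0.005, 0.104, 0.995, 0.003]
ft_force: [1.5, -0.5, -3.6]
width: 53.2
t [-0.0043  0.1294 -0.0014] a [ 0.006  0.009 -0.253] q7 0.94
```

```bash
python3 -m jog '[{"tx":-0.002,"ty":0.04,"tz":0,"ax":0.006,"ay":0.009,"az":-0.1,"grip":1},{"tx":-0.004,"ty":0.08,"tz":0,"ax":0.006,"ay":0.009,"az":-0.253,"grip":1},{"tx":-0.0043,"ty":0.115,"tz":0,"ax":0.006,"ay":0.009,"az":-0.253,"grip":1},{"tx":-0.0043,"ty":0.1294,"tz":0,"ax":0.006,"ay":0.009,"az":-0.253,"grip":1},{"tx":-0.0043,"ty":0.1294,"tz":0,"ax":0.006,"ay":0.009,"az":-0.253,"grip":1},{"tx":-0.0043,"ty":0.1294,"tz":0,"ax":0.006,"ay":0.009,"az":-0.253,"grip":1}]' 60
python3 - <<'E'
from h import *
to(614,351,60.5,1.571+.044);
E
```

```text
time: 6.9
eef_pos: [613.8, 350.4, 138.0]
tool_rot: [-0.0, -0.022, 1.0, -0.0]
ft_force: [0.3, -0.5, -4.2]
width: 53.2
t [-0.0003  0.0006  0.0775] a [-0.001 -0.     0.001] q7 1.01
```

```bash
python3 -m jog '[{"tx":-0.0003,"ty":0.0006,"tz":0.03,"ax":0,"ay":0,"az":0,"grip":1},{"tx":-0.0003,"ty":0.0006,"tz":0.06,"ax":0,"ay":0,"az":0,"grip":1},{"tx":-0.0003,"ty":0.0006,"tz":0.075,"ax":0,"ay":0,"az":0,"grip":1},{"tx":-0.0003,"ty":0.0006,"tz":0.079,"ax":0,"ay":0,"az":0,"grip":1},{"tx":-0.0003,"ty":0.0006,"tz":0.079,"ax":0,"ay":0,"az":0,"grip":1},{"tx":-0.0003,"ty":0.0006,"tz":0.079,"ax":0,"ay":0,"az":0,"grip":1},{"tx":-0.0003,"ty":0.0006,"tz":0.079,"ax":0,"ay":0,"az":0,"grip":-1},{"tx":-0.0003,"ty":0.0006,"tz":0.079,"ax":0,"ay":0,"az":0,"grip":-1}]' 60
python3 -m jog '[{"tx":0,"ty":0,"tz":0,"ax":0,"ay":0,"az":0,"grip":-1},{"tx":0,"ty":0,"tz":-0.04,"ax":0,"ay":0,"az":0,"grip":-1},{"tx":0,"ty":0,"tz":-0.08,"ax":0,"ay":0,"az":0,"grip":-1},{"tx":0,"ty":0,"tz":-0.12,"ax":0,"ay":0,"az":0,"grip":-1},{"tx":0,"ty":-0.05,"tz":-0.12,"ax":0,"ay":0,"az":0,"grip":-1},{"tx":0,"ty":-0.1,"tz":-0.12,"ax":0,"ay":0,"az":0,"grip":-1}]' 60
python3 - <<'E'
from h import *
to(621,-79.5,170,0.04+np.pi);
E
```

```text
time: 7.7
eef_pos: [614.5, 351.0, 59.6]
tool_rot: [0.0, -0.022, 1.0, -0.0]
ft_force: [1.3, -0.5, 0.4]
width: 79.3
time: 8.3
eef_pos: [618.9, 251.3, 181.1]
tool_rot: [0.001, -0.024, 1.0, 0.0]
ft_force: [1.5, -1.7, -0.7]
width: 85.2
t [ 0.0135 -0.3306  0.0108] a [-0.002  0.003 -1.564] q7 1.14
```

```bash
python3 -m jog '[{"tx":0.0135,"ty":-0.04,"tz":0.01,"ax":0,"ay":0,"az":0.14,"grip":-1},{"tx":0.0135,"ty":-0.085,"tz":0.01,"ax":0,"ay":0,"az":0.28,"grip":-1},{"tx":0.0135,"ty":-0.13,"tz":0.01,"ax":0,"ay":0,"az":0.42,"grip":-1},{"tx":0.0135,"ty":-0.17,"tz":0.01,"ax":0,"ay":0,"az":0.57,"grip":-1},{"tx":0.0135,"ty":-0.21,"tz":0.01,"ax":0,"ay":0,"az":0.71,"grip":-1},{"tx":0.0135,"ty":-0.25,"tz":0.01,"ax":0,"ay":0,"az":0.85,"grip":-1},{"tx":0.0135,"ty":-0.29,"tz":0.01,"ax":0,"ay":0,"az":0.99,"grip":-1},{"tx":0.0135,"ty":-0.33,"tz":0.01,"ax":0,"ay":0,"az":1.13,"grip":-1}]' 60
python3 - <<'E'
from h import *
c=cam('top')
print(rects(c,mask(c,*ORG,(0,0,280,480)),47,100),rects(c,mask(c,*ORG,(0,0,280,480)),87,100),rects(c,mask(c,*BLU,(150,140,240,250)),3))
cv2.imwrite('pics/t4.png',cv2.resize(c['image'][130:270,130:330],(600,420)))
to(621,-79.5,120,0.04)
E
```

```text
time: 9.1
eef_pos: [621.1, -80.5, 171.3]
tool_rot: [0.001, 0.518, 0.856, 0.001]
ft_force: [1.1, 0.7, -0.1]
width: 85.5
[([193.0, 192.0], [614.6, 352.3, 168.5, 72.3], 0.043)] [([193.0, 192.0], [607.4, 343.7, 163.2, 70.0], 0.043)] []
t [0.008  0.0042 0.0515] a [0.003 0.004 0.426] q7 0.7
```

View pics/t4.png

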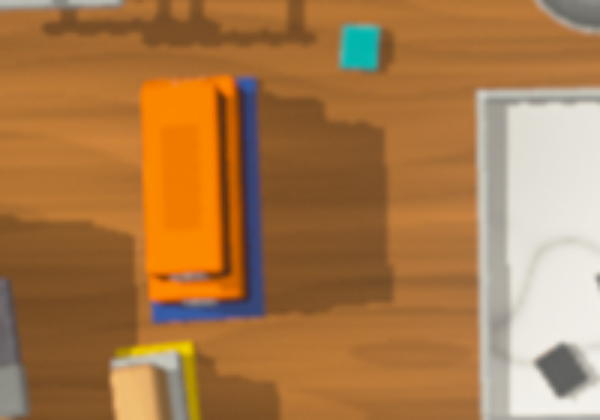

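A sits on the mat with B on top of it, squared to within a few pixels. Checking the numbers, then gripping C.

```bash
python3 - <<'E'
from h import *
c=cam('top')
f=lambda x,y:[130+x/3,130+y/3]
B=onplane(c,[f(142,82),f(217,79),f(225,271),f(148,275)],87);A=onplane(c,[f(152,301),f(244,297),f(236,75)],47)
print('B',B.mean(0),B.round(),'A',(A[0]+A[2])/2,A.round())
to(621,-79.5,120,0.04);
E
python3 -m jog '[{"tx":0.008,"ty":0.004,"tz":0.03,"ax":0.003,"ay":0.004,"az":0.14,"grip":-1},{"tx":0.008,"ty":0.004,"tz":0.05,"ax":0.003,"ay":0.004,"az":0.28,"grip":-1},{"tx":0.008,"ty":0.004,"tz":0.05,"ax":0.003,"ay":0.004,"az":0.426,"grip":-1},{"tx":0.008,"ty":0.004,"tz":0.05,"ax":0.003,"ay":0.004,"az":0.426,"grip":-1}]' 60
python3 - <<'E'
from h import *
to(621,-79.5,49,0.04);
E
```

```text
B [614.40641866 347.73185186] [[684. 378.]
 [685. 324.]
 [546. 317.]
 [544. 372.]] A [613.39542981 347.99871811] [[529. 378.]
 [532. 310.]
 [697. 318.]]
t [0.0052 0.0028 0.0513] a [0.003 0.003 0.436] q7 0.71
time: 9.6
eef_pos: [620.7, -75.9, 120.9]
tool_rot: [-0.001, 0.69, 0.724, -0.0]
ft_force: [-0.1, -0.1, -0.7]
width: 85.3
t [-0.0037  0.0002  0.0719] a [-0.001 -0.001  0.009] q7 0.37
```

```bash
python3 -m jog '[{"tx":-0.0037,"ty":0,"tz":0.03,"ax":0,"ay":0,"az":0.009,"grip":-1},{"tx":-0.0037,"ty":0,"tz":0.06,"ax":0,"ay":0,"az":0.009,"grip":-1},{"tx":-0.0037,"ty":0,"tz":0.07,"ax":0,"ay":0,"az":0.009,"grip":-1},{"tx":-0.0037,"ty":0,"tz":0.07,"ax":0,"ay":0,"az":0.009,"grip":1},{"tx":-0.0037,"ty":0,"tz":0.07,"ax":0,"ay":0,"az":0.009,"grip":1},{"tx":-0.0037,"ty":0,"tz":0.07,"ax":0,"ay":0,"az":0.009,"grip":1},{"tx":-0.0037,"ty":0,"tz":0.07,"ax":0,"ay":0,"az":0.009,"grip":1},{"tx":-0.0037,"ty":0,"tz":0.07,"ax":0,"ay":0,"az":0.009,"grip":1}]' 60
python3 -m jog '[{"tx":0,"ty":0,"tz":-0.04,"ax":0,"ay":0,"az":0,"grip":1},{"tx":0,"ty":0,"tz":-0.08,"ax":0,"ay":0,"az":0,"grip":1},{"tx":0,"ty":0,"tz":-0.12,"ax":0,"ay":0,"az":0,"grip":1},{"tx":0,"ty":0,"tz":-0.12,"ax":0,"ay":0,"az":0,"grip":1}]' 60
python3 - <<'E'
from h import *
to(614.5,351,170,1.571+.044);
E
```

```text
time: 10.4
eef_pos: [621.3, -79.6, 52.6]
tool_rot: [0.0, 0.693, 0.721, 0.001]
ft_force: [-4.5, 0.2, 9.7]
width: 40.9
time: 10.8
eef_pos: [623.8, -80.3, 178.6]
tool_rot: [0.003, 0.693, 0.721, 0.003]
ft_force: [0.1, -0.6, -3.2]
width: 41.1
t [0.4313 0.0083 0.0088] a [ 0.007 -0.007  1.567] q7 0.34
```

```bash
python3 -m jog '[{"tx":0.04,"ty":0.002,"tz":0,"ax":0,"ay":0,"az":-0.14,"grip":1},{"tx":0.08,"ty":0.003,"tz":0,"ax":0,"ay":0,"az":-0.28,"grip":1},{"tx":0.125,"ty":0.004,"tz":0,"ax":0,"ay":0,"az":-0.42,"grip":1},{"tx":0.17,"ty":0.005,"tz":0,"ax":0,"ay":0,"az":-0.57,"grip":1},{"tx":0.21,"ty":0.006,"tz":0,"ax":0,"ay":0,"az":-0.71,"grip":1},{"tx":0.25,"ty":0.007,"tz":0,"ax":0,"ay":0,"az":-0.85,"grip":1},{"tx":0.29,"ty":0.008,"tz":0,"ax":0,"ay":0,"az":-0.99,"grip":1},{"tx":0.33,"ty":0.008,"tz":0,"ax":0,"ay":0,"az":-1.13,"grip":1}]' 60
python3 - <<'E'
from h import *
to(614.5,351,170,1.571+.044);
E
```

```text
time: 11.6
eef_pos: [618.0, 251.4, 178.9]
tool_rot: [0.005, 0.196, 0.981, 0.001]
ft_force: [-0.1, -0.2, -3.1]
width: 40.7
t [0.0415 0.0906 0.0089] a [ 0.002  0.009 -0.438] q7 0.77
```

```bash
python3 -m jog '[{"tx":0.02,"ty":0.04,"tz":0.009,"ax":0.002,"ay":0.009,"az":-0.14,"grip":1},{"tx":0.0415,"ty":0.08,"tz":0.009,"ax":0.002,"ay":0.009,"az":-0.28,"grip":1},{"tx":0.0415,"ty":0.0906,"tz":0.009,"ax":0.002,"ay":0.009,"az":-0.438,"grip":1},{"tx":0.0415,"ty":0.0906,"tz":0.009,"ax":0.002,"ay":0.009,"az":-0.438,"grip":1},{"tx":0.0415,"ty":0.0906,"tz":0.009,"ax":0.002,"ay":0.009,"az":-0.438,"grip":1},{"tx":0.0415,"ty":0.0906,"tz":0.009,"ax":0.002,"ay":0.009,"az":-0.438,"grip":1}]' 60
python3 - <<'E'
from h import *
to(614.5,351,100.5,1.571+.044);
E
```

```text
time: 12.2
eef_pos: [614.8, 349.7, 170.0]
tool_rot: [0.0, -0.02, 1.0, -0.0]
ft_force: [0.6, 0.2, -3.0]
width: 40.7
t [0.0003 0.0014 0.0695] a [-0.     0.001 -0.004] q7 1.02
```

```bash
python3 -m jog '[{"tx":0.0003,"ty":0.0014,"tz":0.03,"ax":0,"ay":0,"az":-0.004,"grip":1},{"tx":0.0003,"ty":0.0014,"tz":0.055,"ax":0,"ay":0,"az":-0.004,"grip":1},{"tx":0.0003,"ty":0.0014,"tz":0.068,"ax":0,"ay":0,"az":-0.004,"grip":1},{"tx":0.0003,"ty":0.0014,"tz":0.071,"ax":0,"ay":0,"az":-0.004,"grip":1},{"tx":0.0003,"ty":0.0014,"tz":0.071,"ax":0,"ay":0,"az":-0.004,"grip":1},{"tx":0.0003,"ty":0.0014,"tz":0.071,"ax":0,"ay":0,"az":-0.004,"grip":1},{"tx":0.0003,"ty":0.0014,"tz":0.071,"ax":0,"ay":0,"az":-0.004,"grip":-1},{"tx":0.0003,"ty":0.0014,"tz":0.071,"ax":0,"ay":0,"az":-0.004,"grip":-1}]' 60
python3 -m jog '[{"tx":0,"ty":0,"tz":0,"ax":0,"ay":0,"az":0,"grip":-1},{"tx":0,"ty":0,"tz":-0.04,"ax":0,"ay":0,"az":0,"grip":-1},{"tx":0,"ty":0,"tz":-0.08,"ax":0,"ay":0,"az":0,"grip":-1},{"tx":0.04,"ty":0.0,"tz":-0.08,"ax":0,"ay":0,"az":0,"grip":-1},{"tx":0.08,"ty":0.0,"tz":-0.08,"ax":0,"ay":0,"az":0,"grip":-1},{"tx":0.12,"ty":0.0,"tz":-0.08,"ax":0,"ay":0,"az":0,"grip":-1},{"tx":0.16,"ty":0.0,"tz":-0.08,"ax":0,"ay":0,"az":0,"grip":-1},{"tx":0.2,"ty":0.0,"tz":-0.08,"ax":0,"ay":0,"az":0,"grip":-1}]' 60
python3 - <<'E'
from h import *
c=cam('top','t5.png');s=cam('side','s5.png')
cv2.imwrite('pics/c5.png',np.hstack([cv2.resize(c['image'][130:340,130:290],(400,525)),cv2.resize(s['image'][250:410,200:430],(400,278))[:,:] if 0 else cv2.resize(s['image'][230:420,200:345],(400,525))]))
print(rects(c,mask(c,[10,60,150],[22,185,255],(168,240,190,325)),63),rects(c,mask(c,*YEL,(150,230,220,330)),3))
to(409.5,381,170,1.571+.11);
E
```

```text
time: 13.0
eef_pos: [614.8, 351.0, 99.4]
tool_rot: [0.001, -0.022, 1.0, -0.0]
ft_force: [0.8, 0.4, 0.6]
width: 68.4
time: 13.8
eef_pos: [413.4, 342.0, 179.4]
tool_rot: [0.001, -0.022, 1.0, 0.0]
ft_force: [0.8, 1.2, -0.8]
width: 85.6
[([179.0, 255.0], [472.7, 379.8, 22.0, 15.4], 0.177)] [([187.0, 252.0], [486.7, 372.5, 76.8, 40.8], 0.858)]
t [-0.0007  0.0384  0.0096] a [ 0.    -0.    -0.063] q7 0.81
```

View pics/c5.png

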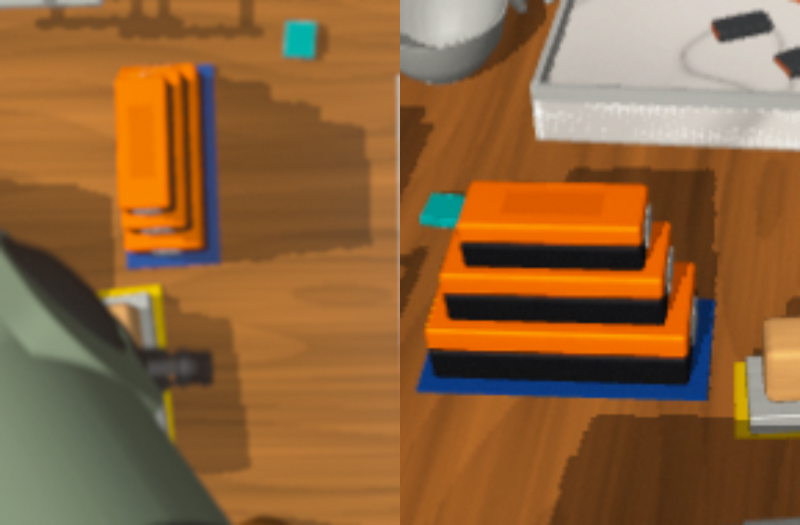

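The stack is well formed: A, B, C concentric and on the mat, as both views show (left crop about (160,155), right crop about (560,290)). Now the scraper.

```bash
python3 -m jog '[{"tx":0.004,"ty":0.0384,"tz":0.03,"ax":0,"ay":0,"az":-0.063,"grip":-1},{"tx":0.004,"ty":0.0384,"tz":0.07,"ax":0,"ay":0,"az":-0.063,"grip":-1},{"tx":0.004,"ty":0.0384,"tz":0.07,"ax":0,"ay":0,"az":-0.063,"grip":-1}]' 60
python3 - <<'E'
from h import *
to(408,381.5,29,1.571+.11)
E
```

```text
time: 14.2
eef_pos: [403.1, 379.9, 106.1]
tool_rot: [-0.002, -0.056, 0.998, -0.002]
ft_force: [-0.6, -1.7, 0.9]
width: 85.6
t [-0.0054  0.0014  0.0771] a [-0.004 -0.005  0.002] q7 0.8
```

```bash
python3 -m jog '[{"tx":-0.0055,"ty":0.001,"tz":0.04,"ax":-0.003,"ay":-0.003,"az":0,"grip":-1},{"tx":-0.0055,"ty":0.001,"tz":0.07,"ax":-0.003,"ay":-0.003,"az":0,"grip":-1},{"tx":-0.0055,"ty":0.001,"tz":0.077,"ax":-0.003,"ay":-0.003,"az":0,"grip":-1},{"tx":-0.0055,"ty":0.001,"tz":0.077,"ax":-0.003,"ay":-0.003,"az":0,"grip":1},{"tx":-0.0055,"ty":0.001,"tz":0.077,"ax":-0.003,"ay":-0.003,"az":0,"grip":1},{"tx":-0.0055,"ty":0.001,"tz":0.077,"ax":-0.003,"ay":-0.003,"az":0,"grip":1},{"tx":-0.0055,"ty":0.001,"tz":0.077,"ax":-0.003,"ay":-0.003,"az":0,"grip":1},{"tx":-0.0055,"ty":0.001,"tz":0.077,"ax":-0.003,"ay":-0.003,"az":0,"grip":1}]' 100
python3 -m jog '[{"tx":0,"ty":0,"tz":0,"ax":0,"ay":0,"az":0,"grip":1},{"tx":0,"ty":0,"tz":-0.04,"ax":0,"ay":0,"az":0,"grip":1},{"tx":0,"ty":0,"tz":-0.08,"ax":0,"ay":0,"az":0,"grip":1},{"tx":0,"ty":0,"tz":-0.12,"ax":0,"ay":0,"az":0,"grip":1},{"tx":0,"ty":0,"tz":-0.12,"ax":0,"ay":0,"az":0,"grip":1}]' 100
python3 - <<'E'
from h import *
to(595,-73,150,0.0);
E
```

```text
time: 15.0
eef_pos: [408.8, 381.7, 30.8]
tool_rot: [0.0, -0.056, 0.998, 0.0]
ft_force: [-2.7, -4.0, 18.1]
width: 32.4
time: 15.5
eef_pos: [410.5, 383.2, 156.1]
tool_rot: [0.003, -0.056, 0.998, 0.003]
ft_force: [0.4, 0.2, -4.1]
width: 32.5
t [-0.1325 -0.4739  0.0041] a [ 0.     0.009 -1.459] q7 0.81
```

```bash
python3 -m jog '[{"tx":0,"ty":-0.045,"tz":0,"ax":0,"ay":0.005,"az":0.1,"grip":1},{"tx":0,"ty":-0.09,"tz":0,"ax":0,"ay":0.005,"az":0.24,"grip":1},{"tx":0,"ty":-0.135,"tz":0,"ax":0,"ay":0.005,"az":0.38,"grip":1},{"tx":-0.005,"ty":-0.18,"tz":0,"ax":0,"ay":0.005,"az":0.52,"grip":1},{"tx":-0.01,"ty":-0.22,"tz":0,"ax":0,"ay":0.005,"az":0.66,"grip":1},{"tx":-0.02,"ty":-0.26,"tz":0,"ax":0,"ay":0.005,"az":0.8,"grip":1},{"tx":-0.04,"ty":-0.3,"tz":0,"ax":0,"ay":0.005,"az":0.94,"grip":1},{"tx":-0.06,"ty":-0.34,"tz":0,"ax":0,"ay":0.005,"az":1.08,"grip":1}]' 100
python3 - <<'E'
from h import *
c=cam('top');print('chips',rects(c,mask(c,[0,0,0],[180,90,105],(295,170,425,265)),48,40))
to(600,-72,110,0.0);
E
```

```text
time: 16.3
eef_pos: [508.4, 50.4, 154.5]
tool_rot: [-0.002, 0.468, 0.884, 0.004]
ft_force: [0.9, 1.0, -4.1]
width: 32.7
chips [([408.0, 252.0], [475.6, -119.8, 42.3, 22.2], -0.444), ([368.0, 239.0], [513.4, -36.9, 130.4, 42.8], 0.106), ([297.0, 210.0], [572.7, 122.0, 113.1, 8.8], -0.007)]
t [-0.1453  0.0098  0.0445] a [ 0.005 -0.004  0.582] q7 0.58
```

```bash
python3 -m jog '[{"tx":-0.04,"ty":0.003,"tz":0,"ax":0.003,"ay":-0.003,"az":0.14,"grip":1},{"tx":-0.08,"ty":0.005,"tz":0,"ax":0.003,"ay":-0.003,"az":0.28,"grip":1},{"tx":-0.12,"ty":0.008,"tz":0,"ax":0.003,"ay":-0.003,"az":0.42,"grip":1},{"tx":-0.1453,"ty":0.0098,"tz":0.02,"ax":0.003,"ay":-0.003,"az":0.582,"grip":1},{"tx":-0.1453,"ty":0.0098,"tz":0.044,"ax":0.005,"ay":-0.004,"az":0.582,"grip":1},{"tx":-0.1453,"ty":0.0098,"tz":0.044,"ax":0.005,"ay":-0.004,"az":0.582,"grip":1},{"tx":-0.1453,"ty":0.0098,"tz":0.044,"ax":0.005,"ay":-0.004,"az":0.582,"grip":1}]' 100
python3 - <<'E'
from h import *
c=cam('top');print('chips',rects(c,mask(c,[0,0,0],[180,90,105],(299,215,425,265)),48,40))
cv2.imwrite('pics/t6.png',cv2.resize(c['image'][140:330,270:450],(600,633))[:600])
to(600,-72,68.5,0.0);
E
```

```text
time: 17.05
eef_pos: [599.6, -71.6, 110.5]
tool_rot: [-0.0, 0.707, 0.707, -0.0]
ft_force: [0.3, 0.5, -3.1]
width: 32.4
chips [([317.0, 253.0], [476.4, 79.6, 27.2, 21.2], 0.577), ([337.0, 229.0], [527.9, 34.7, 40.8, 16.2], 0.411), ([413.0, 218.0], [545.5, -128.3, 57.5, 24.4], 1.561), ([368.0, 219.0], [548.9, -31.7, 66.3, 15.7], -1.058)]
t [-0.0005 -0.0001  0.0428] a [ 0.001 -0.001  0.001] q7 0.34
```

View pics/t6.png

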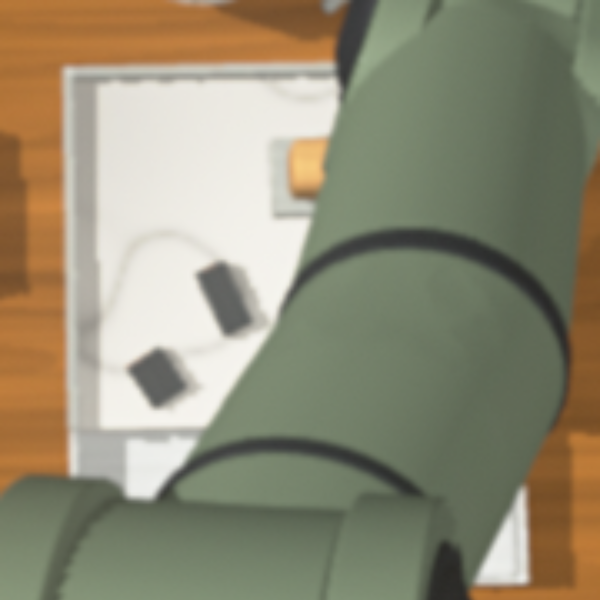

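```bash
python3 -m jog '[{"tx":0,"ty":0,"tz":0.03,"ax":0.001,"ay":-0.001,"az":0.001,"grip":1},{"tx":0,"ty":0,"tz":0.041,"ax":0.001,"ay":-0.001,"az":0.001,"grip":1},{"tx":0,"ty":0,"tz":0.0425,"ax":0.001,"ay":-0.001,"az":0.001,"grip":1},{"tx":0,"ty":0,"tz":0.0425,"ax":0.001,"ay":-0.001,"az":0.001,"grip":1}]' 100
python3 - <<'E'
from h import *
to(425,-72,68.5,0.0);
E
```

```text
time: 17.5
eef_pos: [600.3, -71.6, 69.6]
tool_rot: [0.0, 0.707, 0.707, -0.0]
ft_force: [-0.2, -0.1, -3.1]
width: 32.7
t [-0.0004 -0.1753  0.0011] a [0. 0. 0.] q7 0.36
```

```bash
python3 -m jog '[{"tx":0,"ty":-0.01,"tz":0.0015,"ax":0,"ay":0,"az":0,"grip":1},{"tx":0,"ty":-0.03,"tz":0.0015,"ax":0,"ay":0,"az":0,"grip":1},{"tx":0,"ty":-0.05,"tz":0.0015,"ax":0,"ay":0,"az":0,"grip":1},{"tx":0,"ty":-0.065,"tz":0.0015,"ax":0,"ay":0,"az":0,"grip":1},{"tx":0,"ty":-0.08,"tz":0.0015,"ax":0,"ay":0,"az":0,"grip":1},{"tx":0,"ty":-0.095,"tz":0.0015,"ax":0,"ay":0,"az":0,"grip":1},{"tx":0,"ty":-0.11,"tz":0.0015,"ax":0,"ay":0,"az":0,"grip":1},{"tx":0,"ty":-0.11,"tz":0.0015,"ax":0,"ay":0,"az":0,"grip":1}]' 100
python3 - <<'E'
from h import *
s=cam('side');cv2.imwrite('pics/s7.png',cv2.resize(s['image'][170:310,220:430],(630,420)))
to(425,-72,68.5,0.0);
E
```

```text
time: 18.3
eef_pos: [488.6, -71.7, 68.9]
tool_rot: [-0.0, 0.707, 0.707, -0.0]
ft_force: [-0.4, -0.5, -3.8]
width: 32.9
t [-0.0004 -0.065   0.0004] a [0.001 0.    0.   ] q7 0.42
```

View pics/s7.png

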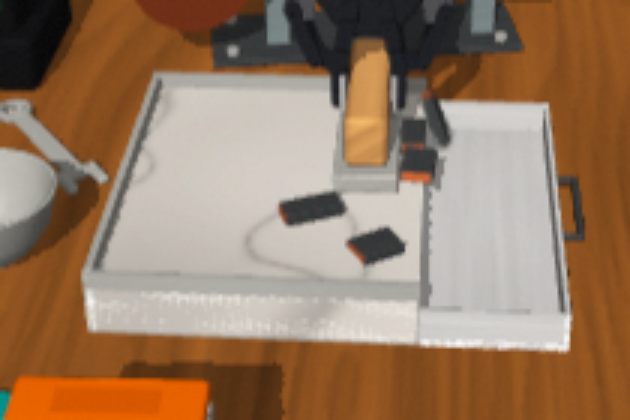

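The scraper is pushing three chips to the edge, at crop (413,135), (418,165) and (437,120), and the fingers stay clear above them. The other two remain at (312,208) and (375,245).

```bash
python3 -m jog '[{"tx":0,"ty":-0.015,"tz":0.0005,"ax":0,"ay":0,"az":0,"grip":1},{"tx":0,"ty":-0.03,"tz":0.0005,"ax":0,"ay":0,"az":0,"grip":1},{"tx":0,"ty":-0.045,"tz":0.0005,"ax":0,"ay":0,"az":0,"grip":1},{"tx":0,"ty":-0.06,"tz":0.0005,"ax":0,"ay":0,"az":0,"grip":1},{"tx":0,"ty":-0.072,"tz":0.0,"ax":0,"ay":0,"az":0,"grip":1},{"tx":0,"ty":-0.072,"tz":0.0,"ax":0,"ay":0,"az":0,"grip":1},{"tx":0,"ty":-0.06,"tz":-0.02,"ax":0,"ay":0,"az":0,"grip":1},{"tx":0,"ty":-0.03,"tz":-0.05,"ax":0,"ay":0,"az":0,"grip":1}]' 100
python3 - <<'E'
from h import *
to(600,50,120,0.0)
E
```

```text
time: 19.15
eef_pos: [458.7, -71.8, 118.9]
tool_rot: [-0.001, 0.707, 0.707, -0.001]
ft_force: [1.5, -0.0, -4.4]
width: 32.9
t [ 0.1219  0.1412 -0.0014] a [-0.003  0.    -0.001] q7 0.38
```

```bash
python3 -m jog '[{"tx":0.03,"ty":0.035,"tz":0,"ax":-0.002,"ay":0,"az":0,"grip":1},{"tx":0.06,"ty":0.07,"tz":0,"ax":-0.002,"ay":0,"az":0,"grip":1},{"tx":0.09,"ty":0.105,"tz":0,"ax":-0.002,"ay":0,"az":0,"grip":1},{"tx":0.12,"ty":0.141,"tz":0,"ax":-0.002,"ay":0,"az":0,"grip":1},{"tx":0.12,"ty":0.141,"tz":0,"ax":-0.003,"ay":0,"az":0,"grip":1},{"tx":0.12,"ty":0.141,"tz":0.03,"ax":-0.003,"ay":0,"az":0,"grip":1},{"tx":0.12,"ty":0.141,"tz":0.045,"ax":-0.003,"ay":0,"az":0,"grip":1},{"tx":0.12,"ty":0.141,"tz":0.0495,"ax":-0.003,"ay":0,"az":0,"grip":1}]' 100
python3 - <<'E'
from h import *
s=cam('side');cv2.imwrite('pics/s8.png',cv2.resize(s['image'][170:310,220:430],(630,420)))
to(425,48,68.3,0.0)
E
```

```text
time: 19.95
eef_pos: [598.8, 48.1, 67.8]
tool_rot: [-0.001, 0.707, 0.707, -0.001]
ft_force: [-26.0, 3.3, 62.6]
width: 32.3
t [-0.0002 -0.174   0.0005] a [-0.002 -0.    -0.001] q7 0.18
```

View pics/s8.png

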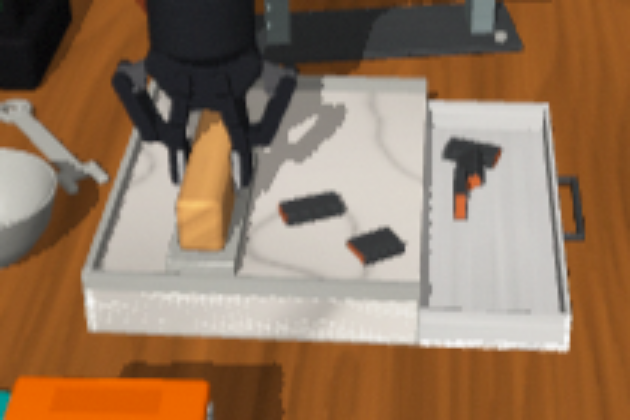

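Three chips are in the tray at crop (470,175). The scraper is pressing at 62 N, so I'm easing up 1 mm before the second push.

```bash
python3 -m jog '[{"tx":0,"ty":0,"tz":-0.0012,"ax":0,"ay":0,"az":0,"grip":1},{"tx":0,"ty":0,"tz":-0.0012,"ax":0,"ay":0,"az":0,"grip":1}]' 100
python3 -m jog '[{"tx":0,"ty":-0.01,"tz":0,"ax":0,"ay":0,"az":0,"grip":1},{"tx":0,"ty":-0.03,"tz":0,"ax":0,"ay":0,"az":0,"grip":1},{"tx":0,"ty":-0.05,"tz":0,"ax":0,"ay":0,"az":0,"grip":1},{"tx":0,"ty":-0.065,"tz":0,"ax":0,"ay":0,"az":0,"grip":1},{"tx":0,"ty":-0.08,"tz":0,"ax":0,"ay":0,"az":0,"grip":1},{"tx":0,"ty":-0.095,"tz":0,"ax":0,"ay":0,"az":0,"grip":1},{"tx":0,"ty":-0.11,"tz":0,"ax":0,"ay":0,"az":0,"grip":1},{"tx":0,"ty":-0.11,"tz":0,"ax":0,"ay":0,"az":0,"grip":1}]' 100
python3 - <<'E'
from h import *
to(425,48,68.7,0.0)
E
```

```text
time: 20.2
eef_pos: [599.5, 47.8, 70.3]
tool_rot: [-0.0, 0.708, 0.707, -0.0]
ft_force: [-0.0, -0.5, -3.0]
width: 32.9
time: 21.0
eef_pos: [487.5, 47.9, 70.8]
tool_rot: [-0.001, 0.708, 0.707, -0.001]
ft_force: [-0.5, -1.3, -3.3]
width: 32.6
t [-0.     -0.0625  0.0023] a [-0.002 -0.    -0.001] q7 0.19
```

```bash
python3 -m jog '[{"tx":0,"ty":-0.015,"tz":0.0015,"ax":0,"ay":0,"az":0,"grip":1},{"tx":0,"ty":-0.03,"tz":0.0015,"ax":0,"ay":0,"az":0,"grip":1},{"tx":0,"ty":-0.045,"tz":0.0015,"ax":0,"ay":0,"az":0,"grip":1},{"tx":0,"ty":-0.06,"tz":0.0015,"ax":0,"ay":0,"az":0,"grip":1},{"tx":0,"ty":-0.07,"tz":0.001,"ax":0,"ay":0,"az":0,"grip":1},{"tx":0,"ty":-0.07,"tz":0.001,"ax":0,"ay":0,"az":0,"grip":1},{"tx":0,"ty":-0.06,"tz":-0.03,"ax":0,"ay":0,"az":0,"grip":1},{"tx":0.04,"ty":-0.05,"tz":-0.07,"ax":0,"ay":0,"az":0,"grip":1}]' 100
python3 - <<'E'
from h import *
s=cam('side');cv2.imwrite('pics/s9.png',cv2.resize(s['image'][170:310,220:430],(630,420)))
to(408.5,381.5,150,1.682)
E
```

```text
time: 21.8
eef_pos: [437.1, 79.5, 136.6]
tool_rot: [-0.0, 0.71, 0.704, -0.002]
ft_force: [2.0, 2.0, -3.6]
width: 32.5
t [ 0.2925 -0.0313 -0.0079] a [ 0.    -0.005  1.461] q7 0.03
```

View pics/s9.png

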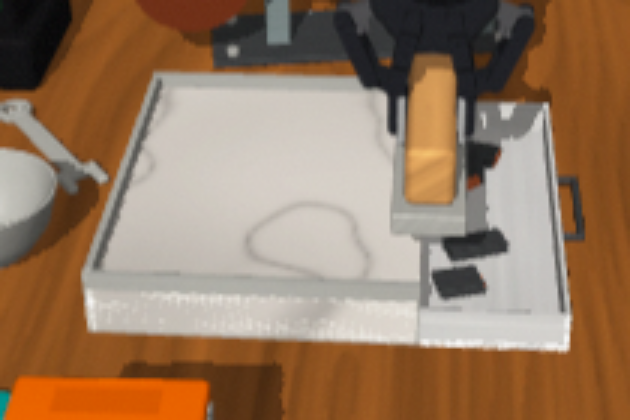

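The slab is clear, and the last two chips are in the tray at crop (475,245) and (460,282). Parking the scraper.

```bash
python3 -m jog '[{"tx":0.03,"ty":0,"tz":-0.015,"ax":0,"ay":0,"az":-0.13,"grip":1},{"tx":0.065,"ty":0,"tz":-0.02,"ax":0,"ay":0,"az":-0.27,"grip":1},{"tx":0.1,"ty":0,"tz":-0.02,"ax":0,"ay":0,"az":-0.41,"grip":1},{"tx":0.135,"ty":0,"tz":-0.02,"ax":0,"ay":0,"az":-0.55,"grip":1},{"tx":0.17,"ty":-0.01,"tz":-0.02,"ax":0,"ay":0,"az":-0.69,"grip":1},{"tx":0.21,"ty":-0.02,"tz":-0.02,"ax":0,"ay":0,"az":-0.83,"grip":1},{"tx":0.25,"ty":-0.03,"tz":-0.02,"ax":0,"ay":0,"az":-0.97,"grip":1},{"tx":0.2925,"ty":-0.0313,"tz":-0.02,"ax":0,"ay":0,"az":-1.11,"grip":1}]' 100
python3 - <<'E'
from h import *
to(409,381.7,120,1.682)
E
```

```text
time: 22.65
eef_pos: [407.7, 383.4, 162.2]
tool_rot: [0.001, 0.224, 0.974, 0.002]
ft_force: [1.2, -0.8, -3.5]
width: 32.9
t [-0.0019 -0.0012  0.0422] a [ 0.004  0.003 -0.564] q7 0.38
```

```bash
python3 -m jog '[{"tx":-0.002,"ty":-0.001,"tz":0,"ax":0.004,"ay":0.003,"az":-0.14,"grip":1},{"tx":-0.002,"ty":-0.001,"tz":0,"ax":0.004,"ay":0.003,"az":-0.28,"grip":1},{"tx":-0.002,"ty":-0.001,"tz":0.01,"ax":0.004,"ay":0.003,"az":-0.42,"grip":1},{"tx":-0.002,"ty":-0.001,"tz":0.04,"ax":0.004,"ay":0.003,"az":-0.564,"grip":1},{"tx":-0.002,"ty":-0.001,"tz":0.08,"ax":0.004,"ay":0.003,"az":-0.564,"grip":1},{"tx":-0.002,"ty":-0.001,"tz":0.1,"ax":0.004,"ay":0.003,"az":-0.564,"grip":1},{"tx":-0.002,"ty":-0.001,"tz":0.1,"ax":0.004,"ay":0.003,"az":-0.564,"grip":1}]' 100
python3 - <<'E'
from h import *
to(409,381.7,32,1.682)
E
```

```text
time: 23.35
eef_pos: [408.7, 381.2, 59.6]
tool_rot: [-0.002, -0.056, 0.998, -0.001]
ft_force: [-0.4, 0.5, -2.9]
width: 32.6
t [-0.0004  0.0005  0.0276] a [-0.002 -0.003  0.   ] q7 0.85
```

```bash
python3 -m jog '[{"tx":0,"ty":0,"tz":0.015,"ax":-0.002,"ay":-0.003,"az":0,"grip":1},{"tx":0,"ty":0,"tz":0.025,"ax":-0.002,"ay":-0.003,"az":0,"grip":1},{"tx":0,"ty":0,"tz":0.028,"ax":-0.002,"ay":-0.003,"az":0,"grip":1},{"tx":0,"ty":0,"tz":0.029,"ax":-0.002,"ay":-0.003,"az":0,"grip":1},{"tx":0,"ty":0,"tz":0.029,"ax":-0.002,"ay":-0.003,"az":0,"grip":-1},{"tx":0,"ty":0,"tz":0.029,"ax":-0.002,"ay":-0.003,"az":0,"grip":-1},{"tx":0,"ty":0,"tz":0.029,"ax":-0.002,"ay":-0.003,"az":0,"grip":-1}]' 100
python3 -m jog '[{"tx":0,"ty":0,"tz":-0.04,"ax":0,"ay":0,"az":0,"grip":-1},{"tx":0,"ty":0,"tz":-0.08,"ax":0,"ay":0,"az":0,"grip":-1},{"tx":0,"ty":0,"tz":-0.12,"ax":0,"ay":0,"az":0,"grip":-1},{"tx":0,"ty":0,"tz":-0.16,"ax":0,"ay":0,"az":0,"grip":0},{"tx":0,"ty":-0.04,"tz":-0.19,"ax":0,"ay":0,"az":0,"grip":1},{"tx":0,"ty":-0.09,"tz":-0.19,"ax":0,"ay":0,"az":0,"grip":1},{"tx":0,"ty":-0.14,"tz":-0.19,"ax":0,"ay":0,"az":0,"grip":1},{"tx":0,"ty":-0.19,"tz":-0.19,"ax":0,"ay":0,"az":0,"grip":1}]' 100
python3 - <<'E'
from h import *
c=cam('top','t10.png');s=cam('side','s10.png')
print('yel',rects(c,mask(c,*YEL,(150,230,220,330)),3),rects(c,mask(c,[10,60,150],[22,185,255],(168,240,190,325)),63))
print(rects(c,mask(c,*ORG),123,100))
G=mask(c,[50,120,60],[75,255,255],(490,180,540,285))
pts=[]
for r in range(205,276,5):
    x=np.nonzero(G[r])[0]
    if len(x): pts.append((r,int(x.min()),int(x.max())))
print(pts)
k=mask(c,[0,0,0],[180,110,40],(485,195,515,275))
print('dark',rects(c,k,123,20))
a=c['image'][125:325,450:590];b=s['image'][120:200,250:410]
cv2.imwrite('pics/c10.png',np.hstack([cv2.resize(a,(392,560),interpolation=cv2.INTER_CUBIC),cv2.resize(s['image'][120:320,220:420],(400,560))]))
E
```

```text
time: 24.05
eef_pos: [408.9, 381.4, 31.3]
tool_rot: [0.0, -0.056, 0.998, 0.0]
ft_force: [0.2, 0.7, 0.4]
width: 74.8
time: 24.85
eef_pos: [429.9, 190.7, 221.8]
tool_rot: [0.001, -0.056, 0.998, 0.001]
ft_force: [1.4, -0.3, 1.0]
width: 12.4
yel [] [([176.0, 285.0], [412.9, 381.7, 139.2, 33.2], 0.136)]
[([193.0, 192.0], [601.0, 337.3, 158.0, 70.3], 0.041)]
[(205, 496, 520), (215, 502, 522), (220, 502, 523), (225, 503, 525), (230, 503, 526), (235, 505, 527), (240, 506, 528), (245, 505, 529), (250, 506, 530), (255, 507, 531), (260, 509, 532), (265, 510, 533), (270, 510, 534), (275, 511, 535)]
dark [([499.0, 255.0], [462.5, -295.8, 41.5, 8.7], 0.01), ([500.0, 218.0], [536.4, -309.3, 52.4, 46.9], -0.01)]
```

View pics/c10.png

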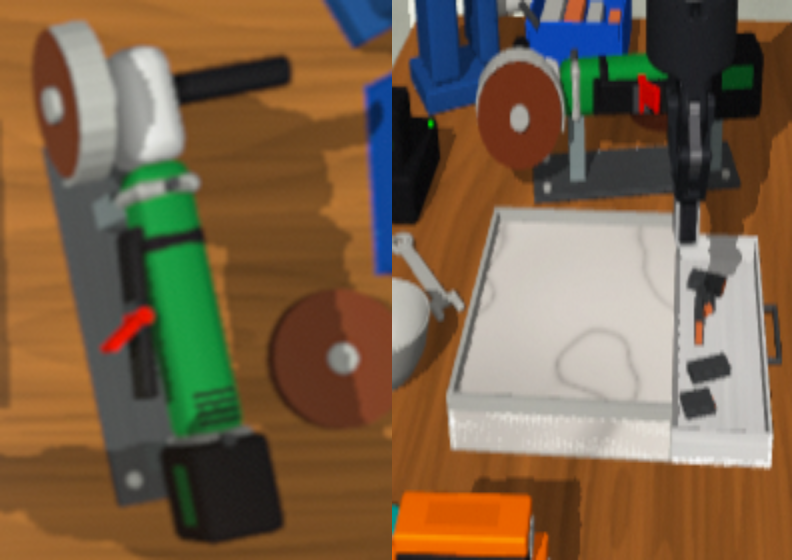

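The scraper is released, all five chips are in the tray (right crop x 680-730, y 270-415), and the slab is empty. On the grinder, the stand's near-left corner is at left crop (118,505) and the red tab tip at (104,350). Working out the grinder pose.

```bash
python3 - <<'E'
from h import *
c=cam('top');s=cam('side')
f=lambda x,y:[450+x/2.8,125+y/2.8]
P=onplane(c,[f(118,505),f(84,347),f(50,190)],8);print('plate',P.round(1));d=P[2]-P[0];th=np.arctan2(d[1],d[0]);print('th plate',th)
rows=[(225,503,525),(230,503,526),(250,506,530),(255,507,531),(260,509,532),(265,510,533),(270,510,534)]
M=onplane(c,[[(a+b)/2+.0,r] for r,a,b in rows],105);v=cv2.fitLine(M.astype(np.float32),cv2.DIST_L2,0,.01,.01).ravel();th2=np.arctan2(v[1],v[0]);print('axis',th2,v)
for t in(th,th2):
    R=np.array([[np.cos(t),-np.sin(t)],[np.sin(t),np.cos(t)]])
    O=P[0]-R@[-150,50];n=(M-O)@R
    print('O from corner',O.round(1),'housing axis y in that frame',n[:,1].round(1))
    for nm,q in(('tip rel',[55-62-36*np.sin(.75),24.5+0]),('press',[-53,34])): print(nm,(O+R@q).round(1))
# red tab, both views
r=[mask(k,[0,180,100],[6,255,255],b) for k,b in((c,(478,225,515,262)),(s,(325,135,375,170)))]
p=cv2.findNonZero(r[0]).reshape(-1,2);tip=p[np.argmin(p[:,0])];print('tip px',tip,onplane(c,tip,125),onplane(c,tip,113))
q=cv2.findNonZero(r[1]).reshape(-1,2);print('side red',q.min(0),q.max(0))
# battery, green end: boundary at x=-105
E
```

```text
plate [[ 356.4 -313.5]
 [ 484.1 -290.3]
 [ 612.9 -267.3]]
th plate 0.1781285700076703
axis 0.14397152 [ 9.8965400e-01  1.4347467e-01  4.7220343e+02 -3.4488446e+02]
O from corner [ 512.9 -336.1] housing axis y in that frame [-4.  -2.6 -0.7 -0.5 -1.3 -1.1  0.1]
tip rel [ 477.6 -317.6]
press [ 454.7 -312. ]
O from corner [ 512.1 -341.4] housing axis y in that frame [1.7 2.6 3.1 3.  1.7 1.6 2.5]
tip rel [ 477.3 -321.7]
press [ 454.7 -315.4]
tip px [486 249] [[ 475.12309486 -269.53864024]] [[ 476.00516734 -273.08056332]]
side red [343 147] [353 160]
```

```bash
cat >> h.py <<'E'
O=np.array([513.5,-335.]);TH=.165
def g(x,y):
    return O+np.array([[np.cos(TH),-np.sin(TH)],[np.sin(TH),np.cos(TH)]])@[x,y]
def tog(x,y,z,jaw):
    p=g(x,y);print(p.round(1),end=' ');to(p[0],p[1],z,jaw+TH)
E
python3 -c "
from h import *
tog(-56,64,200,0)"
```

```text
[ 447.7 -281.1] t [ 0.0341 -0.4718  0.0211] a [0.002 0.    1.515] q7 1.17
```

```bash
python3 -m jog '[{"tx":0,"ty":-0.045,"tz":0,"ax":0,"ay":0,"az":0.14,"grip":1},{"tx":0,"ty":-0.09,"tz":0,"ax":0,"ay":0,"az":0.28,"grip":1},{"tx":0,"ty":-0.135,"tz":0,"ax":0,"ay":0,"az":0.42,"grip":1},{"tx":0,"ty":-0.18,"tz":0,"ax":0,"ay":0,"az":0.56,"grip":1},{"tx":0,"ty":-0.225,"tz":0,"ax":0,"ay":0,"az":0.7,"grip":1},{"tx":0.01,"ty":-0.27,"tz":0,"ax":0,"ay":0,"az":0.84,"grip":1},{"tx":0.02,"ty":-0.315,"tz":0,"ax":0,"ay":0,"az":0.98,"grip":1},{"tx":0.034,"ty":-0.36,"tz":0,"ax":0,"ay":0,"az":1.12,"grip":1}]' 40
python3 - <<'E'
from h import *
c=cam('top');s=cam('side')
print('yel',rects(c,mask(c,*YEL,(150,230,220,330)),3),rects(c,mask(c,[10,60,150],[22,185,255],(168,240,190,325)),63))
tog(-56,64,150,0)
E
```

```text
time: 25.85
eef_pos: [436.4, -170.5, 221.5]
tool_rot: [0.001, 0.486, 0.874, 0.001]
ft_force: [1.0, 0.1, -0.3]
width: 0.0
yel [([192.0, 278.0], [416.2, 378.4, 172.0, 57.4], 0.095)] [([177.0, 283.0], [413.1, 381.7, 139.4, 33.6], 0.129)]
[ 447.7 -281.1] t [-0.0977 -0.045   0.0717] a [0.001 0.001 0.385] q7 1.01
```

```bash
python3 -m jog '[{"tx":-0.035,"ty":-0.015,"tz":0.01,"ax":0,"ay":0,"az":0.13,"grip":1},{"tx":-0.07,"ty":-0.03,"tz":0.03,"ax":0,"ay":0,"az":0.26,"grip":1},{"tx":-0.0977,"ty":-0.045,"tz":0.05,"ax":0,"ay":0,"az":0.385,"grip":1},{"tx":-0.0977,"ty":-0.045,"tz":0.072,"ax":0,"ay":0,"az":0.385,"grip":1},{"tx":-0.0977,"ty":-0.045,"tz":0.072,"ax":0,"ay":0,"az":0.385,"grip":1},{"tx":-0.0977,"ty":-0.045,"tz":0.072,"ax":0,"ay":0,"az":0.385,"grip":1}]' 40
python3 - <<'E'
from h import *
c=cam('top');s=cam('side')
cv2.imwrite('pics/c11.png',np.hstack([cv2.resize(c['image'][180:320,440:580],(400,400)),cv2.resize(s['image'][80:200,280:400],(400,400),interpolation=cv2.INTER_CUBIC)]))
e=ctrl.state()['eef_pos'];print('tcp px',proj(c,e),proj(s,e))
tog(-56,64,100,0)
E
```

```text
time: 26.55
eef_pos: [448.4, -279.9, 149.9]
tool_rot: [0.0, 0.646, 0.764, 0.0]
ft_force: [-0.0, -0.1, 1.0]
width: -0.1
tcp px [[495.38383883 261.02060338]] [[361.9192536  143.03378865]]
[ 447.7 -281.1] t [-0.0006 -0.0012  0.0507] a [0.003 0.001 0.002] q7 0.98
```

View pics/c11.png

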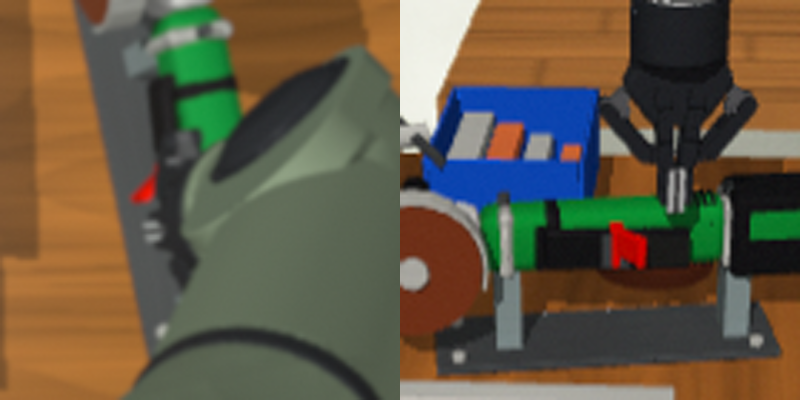

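Side view: the fingertips at crop (677,208) stand about 12 mm behind the red tab, which spans (610-645, 245). In the top view the finger is drawn about 2 px further left than predicted, so I'm moving my grinder origin 3 mm in -y. Descending.

```bash
sed -i 's/-335\.\]/-338.]/' h.py; python3 -c "
from h import *
tog(-56,64,100,0)"
python3 -m jog '[{"tx":-0.0038,"ty":-0.0018,"tz":0.02,"ax":0,"ay":0,"az":0,"grip":1},{"tx":-0.0038,"ty":-0.0018,"tz":0.04,"ax":0,"ay":0,"az":0,"grip":1},{"tx":-0.0038,"ty":-0.0018,"tz":0.05,"ax":0,"ay":0,"az":0,"grip":1},{"tx":-0.0038,"ty":-0.0018,"tz":0.05,"ax":0,"ay":0,"az":0,"grip":1}]'
python3 -c "
from h import *
tog(-56,64,100,0);tog(-15,64,100,0)"
```

```text
[ 447.7 -284.1] t [-0.0036 -0.0017  0.0507] a [0.003 0.001 0.002] q7 0.98
time: 27.05
eef_pos: [447.8, -283.7, 100.6]
tool_rot: [0.001, 0.645, 0.764, 0.001]
ft_force: [0.5, 0.3, 0.2]
width: 0.0
[ 447.7 -284.1] t [-0.0003 -0.0001  0.0006] a [0.003 0.    0.003] q7 1.03
[ 488.2 -277.3] t [-0.0004  0.0409  0.0007] a [0.003 0.    0.003] q7 1.03
```

No contact. Now pushing the lever forward gently.

```bash
python3 -m jog '[{"tx":0,"ty":0.01,"tz":0,"ax":0,"ay":0,"az":0,"grip":1},{"tx":0,"ty":0.018,"tz":0,"ax":0,"ay":0,"az":0,"grip":1},{"tx":0,"ty":0.024,"tz":0,"ax":0,"ay":0,"az":0,"grip":1},{"tx":0,"ty":0.03,"tz":0,"ax":0,"ay":0,"az":0,"grip":1},{"tx":0,"ty":0.036,"tz":0,"ax":0,"ay":0,"az":0,"grip":1},{"tx":0,"ty":0.041,"tz":0,"ax":0,"ay":0,"az":0,"grip":1},{"tx":0,"ty":0.041,"tz":0,"ax":0,"ay":0,"az":0,"grip":1}]'
python3 - <<'E'
from h import *
s=cam('side')
cv2.imwrite('pics/c12.png',cv2.resize(s['image'][100:190,290:410],(480,360),interpolation=cv2.INTER_CUBIC))
q=cv2.findNonZero(mask(s,[0,180,100],[6,255,255],(315,135,375,170)));print(cv2.boundingRect(q))
tog(-15,64,100,0)
E
```

```text
time: 27.75
eef_pos: [487.8, -276.8, 100.5]
tool_rot: [0.0, 0.645, 0.764, 0.0]
ft_force: [-5.6, 0.4, 2.7]
width: -0.0
(338, 150, 7, 11)
[ 488.2 -277.3] t [-0.0005  0.0003  0.0005] a [ 0.001 -0.     0.002] q7 0.98
```

View pics/c12.png

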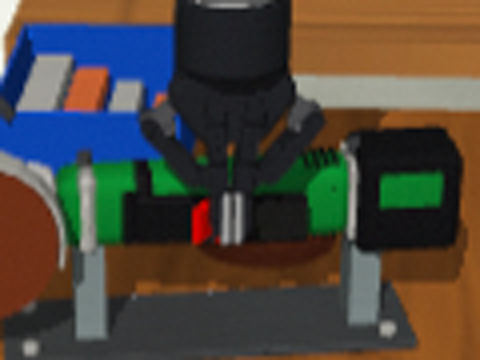

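```bash
python3 -m jog '[{"tx":0,"ty":0.004,"tz":0,"ax":0,"ay":0,"az":0,"grip":1},{"tx":0,"ty":0.007,"tz":0,"ax":0,"ay":0,"az":0,"grip":1},{"tx":0,"ty":0.007,"tz":0,"ax":0,"ay":0,"az":0,"grip":1}]'
python3 -m jog '[{"tx":0,"ty":0.003,"tz":0,"ax":0,"ay":0,"az":0,"grip":1},{"tx":0,"ty":0.005,"tz":0,"ax":0,"ay":0,"az":0,"grip":1},{"tx":0,"ty":0.005,"tz":0,"ax":0,"ay":0,"az":0,"grip":1}]'
```

```text
time: 28.1
eef_pos: [489.4, -276.6, 99.9]
tool_rot: [-0.004, 0.647, 0.763, -0.002]
ft_force: [-34.5, -1.0, 17.5]
width: -0.0
time: 28.4
eef_pos: [489.4, -276.0, 99.2]
tool_rot: [-0.008, 0.648, 0.762, -0.003]
ft_force: [-32.8, 2.8, 17.2]
width: -0.4
```

The lever is against its stop (34 N). Backing off, rising and checking.

```bash
python3 -m jog '[{"tx":0,"ty":-0.01,"tz":0,"ax":0.005,"ay":0.005,"az":0,"grip":1},{"tx":0,"ty":-0.03,"tz":0,"ax":0.005,"ay":0.005,"az":0,"grip":1},{"tx":0,"ty":-0.03,"tz":-0.04,"ax":0.005,"ay":0.005,"az":0,"grip":1},{"tx":0,"ty":-0.03,"tz":-0.08,"ax":0.005,"ay":0.005,"az":0,"grip":1},{"tx":0,"ty":-0.03,"tz":-0.11,"ax":0.005,"ay":0.005,"az":0,"grip":-1},{"tx":0,"ty":-0.03,"tz":-0.11,"ax":0.005,"ay":0.005,"az":0,"grip":-1}]' 40
python3 - <<'E'
from h import *
s=cam('side');c=cam('top')
m=mask(s,[0,180,100],[6,255,255],(305,135,375,170));print(cv2.boundingRect(cv2.findNonZero(m)))
cv2.imwrite('pics/c13.png',np.hstack([cv2.resize(s['image'][100:190,290:410],(440,330),interpolation=cv2.INTER_CUBIC),cv2.resize(c['image'][190:280,460:560],(350,330),interpolation=cv2.INTER_CUBIC)]))
# expected tip px, locked / forward
for q in((-29,67.5),(13.5,68.7)): print(proj(s,[*g(*q),113]),proj(c,[*g(*q),113]))
tog(-53,10.5,180,np.pi/2)
E
```

```text
time: 29.0
eef_pos: [463.4, -282.5, 213.4]
tool_rot: [-0.008, 0.648, 0.762, -0.003]
ft_force: [0.0, -0.2, 0.1]
width: 28.4
(338, 147, 9, 14)
[[352.35634479 156.34191433]] [[487.50394205 250.03367964]]
[[336.93057649 157.27894195]] [[482.87507252 230.17526386]]
[ 459.5 -336.3] t [-0.0543 -0.0109  0.0296] a [-0.024  0.006  1.568] q7 0.91
```

View pics/c13.png

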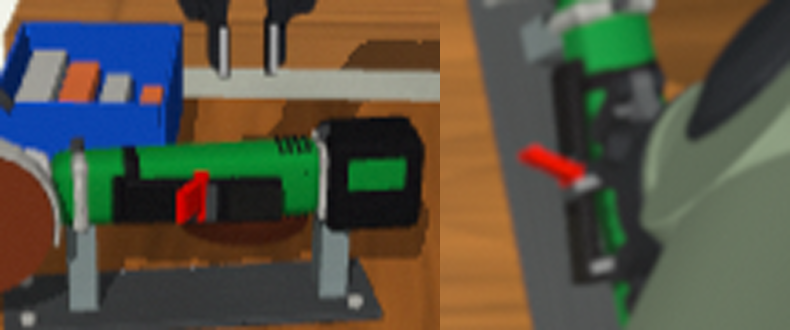

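The lever is fully forward: the tab now leans toward the head at top crop (525,155), and the paddle is released. Turning for the squeeze.

```bash
python3 -m jog '[{"tx":-0.01,"ty":-0.002,"tz":0.0,"ax":0,"ay":0,"az":0.14,"grip":-1},{"tx":-0.02,"ty":-0.005,"tz":0.0,"ax":0,"ay":0,"az":0.28,"grip":-1},{"tx":-0.03,"ty":-0.008,"tz":0.0,"ax":0,"ay":0,"az":0.42,"grip":-1},{"tx":-0.04,"ty":-0.011,"tz":0.0,"ax":0,"ay":0,"az":0.56,"grip":-1},{"tx":-0.054,"ty":-0.011,"tz":0.0,"ax":0,"ay":0,"az":0.7,"grip":-1},{"tx":-0.054,"ty":-0.011,"tz":0,"ax":0,"ay":0,"az":0.84,"grip":-1},{"tx":-0.054,"ty":-0.011,"tz":0,"ax":0,"ay":0,"az":0.98,"grip":-1},{"tx":-0.054,"ty":-0.011,"tz":0,"ax":0,"ay":0,"az":1.12,"grip":-1}]' 40
python3 -c "
from h import *
tog(-53,10.5,180,np.pi/2)"
```

```text
time: 29.9
eef_pos: [459.7, -336.3, 208.4]
tool_rot: [-0.007, 0.954, 0.299, -0.009]
ft_force: [0.5, 0.6, 0.3]
width: 85.3
[ 459.5 -336.3] t [0.0002 0.0005 0.0284] a [-0.016  0.017  0.442] q7 0.08
```

```bash
python3 -m jog '[{"tx":0,"ty":0,"tz":0.0,"ax":-0.016,"ay":0.017,"az":0.14,"grip":-1},{"tx":0,"ty":0,"tz":0.0,"ax":-0.016,"ay":0.017,"az":0.28,"grip":-1},{"tx":0,"ty":0,"tz":0.0,"ax":-0.016,"ay":0.017,"az":0.44,"grip":-1},{"tx":0,"ty":0,"tz":0.028,"ax":-0.016,"ay":0.017,"az":0.44,"grip":-1},{"tx":0,"ty":0,"tz":0.05,"ax":-0.016,"ay":0.017,"az":0.44,"grip":-1},{"tx":0,"ty":0,"tz":0.05,"ax":-0.016,"ay":0.017,"az":0.44,"grip":-1}]' 40
python3 - <<'E'
from h import *
s=cam('side');c=cam('top')
cv2.imwrite('pics/c14.png',np.hstack([cv2.resize(s['image'][90:190,290:410],(440,366),interpolation=cv2.INTER_CUBIC),cv2.resize(c['image'][200:300,460:560],(350,366),interpolation=cv2.INTER_CUBIC)]))
e=ctrl.state();q=e['tool_rot'];M=Ro.from_quat([*q[1:],q[0]]).as_matrix();e=e['eef_pos']
for d in(-42.5,0,42.5):print(proj(c,e+M[:,1]*d-13*M[:,2]),proj(s,e+M[:,1]*d-13*M[:,2]))
tog(-53,10.5,90,np.pi/2)
E
```

```text
time: 30.5
eef_pos: [457.4, -334.9, 155.4]
tool_rot: [-0.001, 0.997, 0.083, -0.002]
ft_force: [-0.8, 0.6, 1.4]
width: 85.3
[[505.4124805  259.05995109]] [[361.27565906 133.85296553]]
[[525.90831087 255.25056143]] [[359.10646986 128.15414305]]
[[546.23238676 251.45930021]] [[357.04950757 122.75214553]]
[ 459.5 -336.3] t [0.0013 0.0004 0.0683] a [-0.     0.001  0.001] q7 -0.21
```

View pics/c14.png

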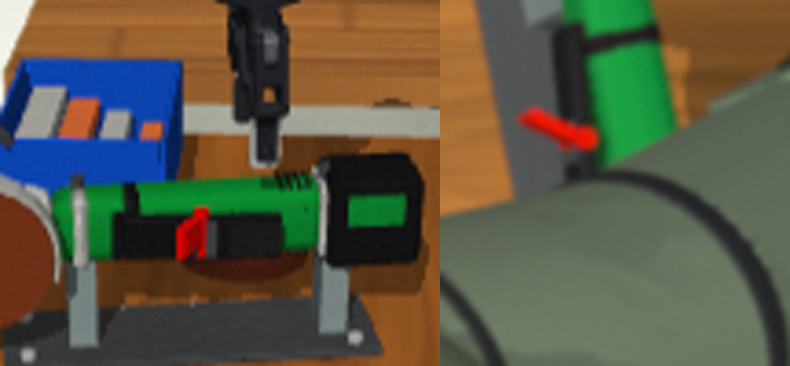

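The front finger, at side crop (265,160), is over the rear of the paddle (span 113-283), clear of the tab. Descending carefully.

```bash
python3 -m jog '[{"tx":0.0013,"ty":0.0004,"tz":0.02,"ax":0,"ay":0,"az":0,"grip":-1},{"tx":0.0013,"ty":0.0004,"tz":0.035,"ax":0,"ay":0,"az":0,"grip":-1},{"tx":0.0013,"ty":0.0004,"tz":0.042,"ax":0,"ay":0,"az":0,"grip":-1},{"tx":0.0013,"ty":0.0004,"tz":0.048,"ax":0,"ay":0,"az":0,"grip":-1},{"tx":0.0013,"ty":0.0004,"tz":0.052,"ax":0,"ay":0,"az":0,"grip":-1}]' 40
python3 -m jog '[{"tx":0,"ty":0,"tz":0.005,"ax":0,"ay":0,"az":0,"grip":-1},{"tx":0,"ty":0,"tz":0.01,"ax":0,"ay":0,"az":0,"grip":-1},{"tx":0,"ty":0,"tz":0.014,"ax":0,"ay":0,"az":0,"grip":-1},{"tx":0,"ty":0,"tz":0.014,"ax":0,"ay":0,"az":0,"grip":-1}]' 40
```

```text
time: 31.1
eef_pos: [459.6, -336.4, 106.3]
tool_rot: [-0.0, 0.997, 0.083, -0.001]
ft_force: [0.6, 0.1, -0.8]
width: 85.1
time: 31.5
eef_pos: [459.4, -336.3, 91.9]
tool_rot: [-0.0, 0.997, 0.083, -0.001]
ft_force: [-0.5, -0.2, 1.3]
width: 85.2
```

```bash
python3 -m jog '[{"tx":0,"ty":0,"tz":0,"ax":0,"ay":0,"az":0,"grip":1},{"tx":0,"ty":0,"tz":0,"ax":0,"ay":0,"az":0,"grip":1},{"tx":0,"ty":0,"tz":0,"ax":0,"ay":0,"az":0,"grip":1},{"tx":0,"ty":0,"tz":0,"ax":0,"ay":0,"az":0,"grip":1},{"tx":0,"ty":0,"tz":0,"ax":0,"ay":0,"az":0,"grip":1},{"tx":0,"ty":0,"tz":0,"ax":0,"ay":0,"az":0,"grip":1},{"tx":0,"ty":0,"tz":0,"ax":0,"ay":0,"az":0,"grip":1}]' 50
```

```text
time: 32.2
eef_pos: [460.2, -340.5, 93.8]
tool_rot: [0.004, 0.997, 0.082, 0.001]
ft_force: [1.8, -20.1, 10.8]
width: 56.7
```

Width is 56.7 mm, so it is fully squeezed. Holding about 1.6 s more, then releasing.

```bash
for i in 1 2; do python3 -m jog '[{"tx":0,"ty":0,"tz":0,"ax":0,"ay":0,"az":0,"grip":1},{"tx":0,"ty":0,"tz":0,"ax":0,"ay":0,"az":0,"grip":1},{"tx":0,"ty":0,"tz":0,"ax":0,"ay":0,"az":0,"grip":1},{"tx":0,"ty":0,"tz":0,"ax":0,"ay":0,"az":0,"grip":1},{"tx":0,"ty":0,"tz":0,"ax":0,"ay":0,"az":0,"grip":1},{"tx":0,"ty":0,"tz":0,"ax":0,"ay":0,"az":0,"grip":1},{"tx":0,"ty":0,"tz":0,"ax":0,"ay":0,"az":0,"grip":1},{"tx":0,"ty":0,"tz":0,"ax":0,"ay":0,"az":0,"grip":1}]' 50; done
python3 -c "
from h import *
tog(-53,10.5,92,np.pi/2);tog(-53,10.5,200,np.pi/2)"
```

```text
time: 33.0
eef_pos: [460.2, -340.6, 93.9]
tool_rot: [0.004, 0.997, 0.082, 0.001]
ft_force: [-0.1, -5.0, 0.5]
width: 56.2
time: 33.8
eef_pos: [460.2, -340.6, 93.9]
tool_rot: [0.004, 0.997, 0.082, 0.001]
ft_force: [0.7, -4.1, 0.2]
width: 56.1
[ 459.5 -336.3] t [ 0.     -0.0043  0.0019] a [ 0.008 -0.     0.   ] q7 -0.15
[ 459.5 -336.3] t [ 1.000e-04 -3.500e-03 -1.061e-01] a [ 0.008 -0.     0.   ] q7 -0.15
```

Squeezed for about 2.2 s. Opening while shifting back to the centre, then rising.

```bash
python3 -m jog '[{"tx":0,"ty":-0.002,"tz":0,"ax":0,"ay":0,"az":0,"grip":-1},{"tx":0,"ty":-0.004,"tz":0,"ax":0.005,"ay":0,"az":0,"grip":-1},{"tx":0,"ty":-0.004,"tz":0,"ax":0.008,"ay":0,"az":0,"grip":-1},{"tx":0,"ty":-0.004,"tz":0,"ax":0.008,"ay":0,"az":0,"grip":-1},{"tx":0,"ty":-0.004,"tz":0,"ax":0.008,"ay":0,"az":0,"grip":-1}]' 40
python3 -m jog '[{"tx":0,"ty":0,"tz":-0.03,"ax":0,"ay":0,"az":0,"grip":-1},{"tx":0,"ty":0,"tz":-0.07,"ax":0,"ay":0,"az":0,"grip":-1},{"tx":0,"ty":0,"tz":-0.11,"ax":0,"ay":0,"az":0,"grip":-1},{"tx":0,"ty":0,"tz":-0.12,"ax":0,"ay":0,"az":-0.1,"grip":1},{"tx":0,"ty":0,"tz":-0.12,"ax":0,"ay":0,"az":-0.24,"grip":1},{"tx":0,"ty":0,"tz":-0.12,"ax":0,"ay":0,"az":-0.38,"grip":1},{"tx":0,"ty":0,"tz":-0.12,"ax":0,"ay":0,"az":-0.52,"grip":1},{"tx":0,"ty":0,"tz":-0.12,"ax":0,"ay":0,"az":-0.66,"grip":1}]' 40
python3 -c "
from h import *
tog(45,64,200,0)"
```

```text
time: 34.3
eef_pos: [459.6, -336.9, 94.0]
tool_rot: [-0.0, 0.997, 0.082, 0.0]
ft_force: [0.6, -0.3, -0.0]
width: 84.9
time: 35.1
eef_pos: [459.5, -337.0, 214.1]
tool_rot: [0.0, 0.915, 0.403, 0.0]
ft_force: [0.1, 0.3, 0.5]
width: 12.2
[ 547.4 -267.5] t [0.1106 0.018  0.0142] a [ 0.001 -0.    -0.905] q7 0.27
```

```bash
python3 -m jog '[{"tx":0.03,"ty":0.005,"tz":0,"ax":0,"ay":0,"az":-0.14,"grip":1},{"tx":0.06,"ty":0.01,"tz":0,"ax":0,"ay":0,"az":-0.28,"grip":1},{"tx":0.09,"ty":0.015,"tz":0,"ax":0,"ay":0,"az":-0.42,"grip":1},{"tx":0.1106,"ty":0.018,"tz":0,"ax":0,"ay":0,"az":-0.56,"grip":1},{"tx":0.1106,"ty":0.018,"tz":0,"ax":0,"ay":0,"az":-0.7,"grip":1},{"tx":0.1106,"ty":0.018,"tz":0,"ax":0,"ay":0,"az":-0.84,"grip":1},{"tx":0.1106,"ty":0.018,"tz":0,"ax":0,"ay":0,"az":-0.905,"grip":1},{"tx":0.1106,"ty":0.018,"tz":0,"ax":0,"ay":0,"az":-0.905,"grip":1}]' 40
python3 -c "
from h import *
tog(42,64,130,0);tog(42,64,100,0)"
```

```text
time: 35.9
eef_pos: [547.3, -267.8, 214.3]
tool_rot: [0.001, 0.646, 0.763, 0.0]
ft_force: [-0.3, 1.2, 0.4]
width: -0.2
[ 544.4 -268. ] t [ 0.0003 -0.003   0.0843] a [0.001 0.    0.   ] q7 0.84
[ 544.4 -268. ] t [ 0.0003 -0.003   0.1143] a [0.001 0.    0.   ] q7 0.84
```

```bash
python3 -m jog '[{"tx":0,"ty":-0.003,"tz":0.04,"ax":0,"ay":0,"az":0,"grip":1},{"tx":0,"ty":-0.003,"tz":0.075,"ax":0,"ay":0,"az":0,"grip":1},{"tx":0,"ty":-0.003,"tz":0.095,"ax":0,"ay":0,"az":0,"grip":1},{"tx":0,"ty":-0.003,"tz":0.105,"ax":0,"ay":0,"az":0,"grip":1},{"tx":0,"ty":-0.003,"tz":0.113,"ax":0,"ay":0,"az":0,"grip":1},{"tx":0,"ty":-0.003,"tz":0.113,"ax":0,"ay":0,"az":0,"grip":1}]' 40
python3 -m jog '[{"tx":0,"ty":-0.01,"tz":0,"ax":0,"ay":0,"az":0,"grip":1},{"tx":0,"ty":-0.018,"tz":0,"ax":0,"ay":0,"az":0,"grip":1},{"tx":0,"ty":-0.025,"tz":0,"ax":0,"ay":0,"az":0,"grip":1},{"tx":0,"ty":-0.032,"tz":0,"ax":0,"ay":0,"az":0,"grip":1},{"tx":0,"ty":-0.039,"tz":0,"ax":0,"ay":0,"az":0,"grip":1},{"tx":0,"ty":-0.045,"tz":0,"ax":0,"ay":0,"az":0,"grip":1},{"tx":0,"ty":-0.045,"tz":0,"ax":0,"ay":0,"az":0,"grip":1}]' 40
python3 -m jog '[{"tx":0,"ty":-0.004,"tz":0,"ax":0,"ay":0,"az":0,"grip":1},{"tx":0,"ty":-0.008,"tz":0,"ax":0,"ay":0,"az":0,"grip":1},{"tx":0,"ty":-0.008,"tz":0,"ax":0,"ay":0,"az":0,"grip":1}]' 40
python3 -c "
from h import *
tog(-10,64,100,0)"
```

```text
time: 36.5
eef_pos: [544.4, -268.3, 101.2]
tool_rot: [0.0, 0.647, 0.763, 0.0]
ft_force: [-0.3, -0.5, 0.1]
width: 0.1
time: 37.2
eef_pos: [499.2, -276.2, 101.3]
tool_rot: [0.0, 0.647, 0.762, 0.0]
ft_force: [-0.4, -0.0, 0.6]
width: -0.1
time: 37.5
eef_pos: [493.2, -276.8, 101.6]
tool_rot: [0.002, 0.647, 0.763, 0.001]
ft_force: [13.5, 4.2, -3.0]
width: 0.1
[ 493.1 -276.5] t [ 0.0003 -0.0001  0.0016] a [ 0.004  0.001 -0.   ] q7 0.98
```

```bash
python3 -m jog '[{"tx":0,"ty":-0.003,"tz":0,"ax":0,"ay":0,"az":0,"grip":1},{"tx":0,"ty":-0.006,"tz":0,"ax":0,"ay":0,"az":0,"grip":1},{"tx":0,"ty":-0.006,"tz":0,"ax":0,"ay":0,"az":0,"grip":1}]' 40
python3 -m jog '[{"tx":0,"ty":0.01,"tz":0,"ax":0,"ay":0,"az":0,"grip":1},{"tx":0,"ty":0.03,"tz":0,"ax":0,"ay":0,"az":0,"grip":1},{"tx":0,"ty":0.045,"tz":0,"ax":0,"ay":0,"az":0,"grip":1},{"tx":0,"ty":0.045,"tz":-0.04,"ax":0,"ay":0,"az":0,"grip":1},{"tx":0,"ty":0.045,"tz":-0.08,"ax":0,"ay":0,"az":0,"grip":1},{"tx":0.04,"ty":0.045,"tz":-0.12,"ax":0,"ay":0,"az":0,"grip":1},{"tx":0.08,"ty":0.045,"tz":-0.15,"ax":0,"ay":0,"az":0,"grip":1},{"tx":0.12,"ty":0.045,"tz":-0.15,"ax":0,"ay":0,"az":0,"grip":1}]' 40
python3 - <<'E'
from h import *
s=cam('side','s15.png');c=cam('top','t15.png')
p=cv2.findNonZero(mask(c,[0,180,100],[6,255,255],(475,220,515,262)));print('top red',cv2.boundingRect(p) if p is not None else None,'side red',cv2.boundingRect(cv2.findNonZero(mask(s,[0,180,100],[6,255,255],(305,135,375,170)))))
print('stack',rects(c,mask(c,*ORG,(0,0,290,480)),47,100))
a=cv2.resize(s['image'][90:440,180:460],(480,600));b=cv2.resize(c['image'][200:300,460:560],(320,320),interpolation=cv2.INTER_CUBIC)
o=np.zeros((600,800,3),np.uint8);o[:,:480]=a;o[:320,480:]=b;o[320:,480:]=cv2.resize(c['image'][130:330,150:380],(320,280));cv2.imwrite('pics/c15.png',o)
E
```

```text
time: 37.8
eef_pos: [490.9, -276.3, 102.0]
tool_rot: [0.004, 0.645, 0.764, 0.003]
ft_force: [21.1, 8.8, -4.5]
width: -0.1
time: 38.6
eef_pos: [514.3, -150.7, 255.1]
tool_rot: [0.006, 0.646, 0.763, 0.004]
ft_force: [1.5, -0.4, -0.7]
width: 0.2
top red None side red (343, 147, 11, 14)
stack [([193.0, 192.0], [614.6, 353.8, 168.0, 74.9], 0.041)]
```

The picture limit is reached, so I'm checking numerically against the starting frames, with the arm moved clear of the grinder.

```bash
python3 -m jog '[{"tx":0.04,"ty":-0.02,"tz":0,"ax":0,"ay":0,"az":0,"grip":1},{"tx":0.08,"ty":-0.03,"tz":0,"ax":0,"ay":0,"az":0,"grip":1},{"tx":0.12,"ty":-0.04,"tz":0,"ax":0,"ay":0,"az":0,"grip":1},{"tx":0.16,"ty":-0.05,"tz":0,"ax":0,"ay":0,"az":0,"grip":1},{"tx":0.2,"ty":-0.06,"tz":0,"ax":0,"ay":0,"az":0,"grip":1},{"tx":0.22,"ty":-0.06,"tz":0,"ax":0,"ay":0,"az":0,"grip":1},{"tx":0.22,"ty":-0.06,"tz":0,"ax":0,"ay":0,"az":0,"grip":1}]' 40
python3 - <<'E'
from h import *
c=cam('top','t16.png');s=cam('side','s16.png')
t0=cv2.imread('pics/top0.png');s0=cv2.imread('pics/side0.png')
for n,c1,i0,b,pb in(('top',c,t0,(475,220,515,262),(485,195,520,275)),('side',s,s0,(305,135,375,170),(300,135,400,175))):
    z=dict(image=i0)
    for nm,k in(('start',z),('now',c1)):
        p=cv2.findNonZero(mask(k,[0,180,100],[6,255,255],b));print(n,nm,'red',cv2.boundingRect(p),p.reshape(-1,2).mean(0).round(2))
    d=cv2.absdiff(i0,c1['image'])[pb[1]:pb[3],pb[0]:pb[2]].max(2);print(' grinder px changed >40:',int((d>40).sum()))
def cl(n,b,lo,hi,z=8): print(n,rects(c,mask(c,lo,hi,b),z,30))
cl('slab dark',(299,170,422,264),[0,0,0],[180,110,105],48)
cl('tray dark',(298,268,426,312),[0,0,0],[180,110,115],13)
print('stack',rects(c,mask(c,*ORG,(0,0,290,480)),47,100));m=mask(s,[0,0,0],[180,90,90],(355,195,412,290));print('side tray dark',[cv2.boundingRect(k) for k in cv2.findContours(m,0,2)[0] if cv2.contourArea(k)>25])
print('pad',rects(c,mask(c,*YEL,(150,230,220,330)),3),'scr',rects(c,mask(c,[10,60,150],[22,185,255],(168,240,190,325)),63))
for n,b in(('bowl',(300,85,360,145)),('wrench',(365,95,432,152)),('brush',(112,218,145,315)),('jar',(210,335,252,375))):
    d=cv2.absdiff(t0,c['image'])[b[1]:b[3],b[0]:b[2]].max(2);print(n,int((d>40).sum()))
print(ctrl.state()['ft_force'],ctrl.state()['eef_pos'])
E
```

```text
time: 39.4
eef_pos: [416.3, 63.6, 252.4]
tool_rot: [0.003, 0.642, 0.767, 0.004]
ft_force: [0.4, -0.1, 0.7]
width: -0.2
top start red (486, 234, 19, 17) [495.89 241.85]
top now red (487, 234, 18, 17) [496.1  242.09]
 grinder px changed >40: 22
side start red (343, 147, 11, 14) [347.75 153.61]
side now red (343, 147, 11, 14) [347.94 153.27]
 grinder px changed >40: 589
slab dark [([376.0, 252.0], [479.3, -50.7, 55.5, 9.6], 0.225), ([302.0, 250.0], [483.0, 112.1, 57.2, 9.6], 0.074)]
tray dark [([362.0, 300.0], [377.0, -25.6, 64.6, 45.9], 0.137), ([392.0, 281.0], [414.9, -85.6, 73.1, 42.4], 1.237), ([307.0, 284.0], [406.6, 102.2, 77.8, 17.9], -0.009)]
stack [([193.0, 192.0], [614.5, 353.7, 168.2, 75.0], 0.042)]
side tray dark [(364, 259, 18, 10), (368, 247, 21, 10), (368, 216, 18, 19)]
pad [([192.0, 278.0], [416.2, 378.3, 172.0, 57.4], 0.096)] scr [([177.0, 286.0], [408.3, 380.9, 149.1, 34.1], 0.13)]
bowl 0
wrench 0
brush 0
jar 0
[ 0.03845108 -0.49716542 -0.1123792 ] [416.90866817  61.01959053 252.41028294]
```

```bash
python3 -c "
from cell import ctrl
print(ctrl.hand_in(),ctrl.state()['time'])"
```

```text
the job is handed in; nothing more can be done
the job is handed in; nothing more can be done
```

The job is done and handed in, at about 39 s of the 210 s allowed; the hand-in reports no verdict.

- **Cases:** three were present (A, B, C; no case_d). They are stacked on the blue mat, largest at the bottom. B was measured within about 1 mm of A. C's seat on B was judged only by eye, in both views.
- **Chips:** all five were swept into the tray in two scraper passes, with no finger on a chip. One set-down pressed the slab at about 63 N before I eased it off.
- **Scraper:** back on the yellow pad, about 3–8 mm off its centre and within 0.04 rad of its axis.
- **Grinder:** the lever went forward to its stop. The paddle was held fully closed (about 56 mm between the fingers) for about 2 s and released. The lever then went back to its stop.

**Last checks:**
- The red tab is within about 1 px of its starting place in both views. The stack has not moved, and the bowl, jar, wrench and brush show no pixel change.
- The side view still shows three dark groups in the tray, matching the earlier picture of all five chips there.
- Two checks were unclear. The top-view check for dark spots found two thin strips on the slab, and the side view of the grinder differed from the start frame. I took both to be the arm or its shadow, because the slab looked clear in the last viewed picture, but the 16-picture limit was used up so I could not look again.

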